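# Change the roll on the label feeder

## Robot

A 6-joint arm with a two-finger parallel gripper is mounted at the origin on a cart in front of the work surface, level with it; the furniture and walls round the work are solid. World frame = base frame: x ahead of the robot, y to its left, z up, the work surface at z = 0. Lengths are in m, angles in rad, forces in N, time in s.
With the tool pointing down it reaches from about 0.25 to 0.775 m from the base axis. Payload 4 kg.
Tool frame: the origin (TCP) lies at the centre of the arm's flange, where the gripper is bolted on; the fingertips stand ahead of it and the grasp point (between the pads) lies 180 mm ahead of it (robot.tcp_to_tips is the z of the fingertips in the tool frame, in m); z points along the fingers, y is the direction in which the jaws open and shut (so a half turn about z gives the same grasp; the last joint's range is limited). The gripper opens to 94 mm and grips with 3 to 60 N. Pads are 16 mm wide; open, the fingers measure 119 mm over their backs; the gripper's body (75 mm by 177 mm) begins 78 mm behind the grasp point.
Start: joints at [1.092, 0.087, 1.371, -0, 1.684, -0.103], TCP at [0.202, 0.512, 0.405] pointing down, gripper open.
Joint ranges: [-3.1, 3.1], [-0.76, 2.03], [0.27, 2.55], [-1.08, 4.22], [0.17, 2.65], [-2.57, 2.57]. Speed limits (rad/s): [2.79, 2.79, 3.14, 3.14, 3.14, 3.14].

## Interface

Orientations are given as [roll, pitch, yaw] about the fixed x, y, z axes, in that order (R = Rz(yaw) Ry(pitch) Rx(roll)).
In Python, from bench import robot gives the robot as it stands.
- The arm moves only by the tool move_arm, never from a script. Its argument "increments" is a list that holds one entry, the list of rows, each a list of 7 numbers: the opening, from 0 (shut) to 1 (fully open), then the shift along the tool's x, y, z as a fraction of full scale, then the turn, a rotation vector about the tool's x, y, z as a fraction of full scale. In form: [[[jaw, dx, dy, dz, rx, ry, rz], ...]]. A call has 1 to 8 rows; each row is the pose to reach, as a shift and turn from the pose commanded when the call began, along the tool's axes at that moment; what a row does not reach only later rows make up. Full scale, the value 1, is 0.1 m for a shift and pi/2 rad for a turn. A row lasts 1/12 s, in which the tool goes at most 41.7 mm and 7.16 degrees, less where a joint would pass 70% of its speed; a pose out of reach is approached as far as the arm can. A call with a number of a shift or a turn outside -1 to 1 is refused whole. A call with a gripper value outside its range is refused whole. The fingers move at their own pace and stop on an object; the grip force is fixed at half the most. Time passes only in rows, so rows that repeat a pose let the fingers close. It gives the time, the measured TCP pose, the force and the opening at its end, in the units of the state.
- robot.get_obs(): the state, without advancing time (a new reading comes with each control period).
- robot.snapshot(name): name is "scene" or "top"; returns (picture, depth): 400x640x3 uint8, red, green, blue; 400x640 float32, m along the optical axis (not along the pixel's ray), 0 where there is no reading.
- robot.camera_params(name): a dict with "mtx" (3x3 intrinsics, pixels), "R" (3x3) and "t" (3): a world point X has camera coordinates R X + t. Camera axes: x right, y down, z forward; pixel columns grow to the right and rows downward; lengths in m; the calibration is good to about 2 mm. A picture is of the moment at which its call begins. camera_params takes no time and is no camera call.
- robot.close_job(): hands the job in, once; it reports no verdict.
The state is a dict: "time": time; "joint_positions": joint angles; "qvel": joint speeds; "joint_torque": joint torques, N m; "tool_pos": TCP position; "ee_rot": TCP orientation; "wrist_force": force on the tool from outside, world axes, zero at the start; "wrist_torque": the same for the moment, N m; "width": finger opening in m.
Only numpy, scipy, OpenCV 4.12 (cv2) and the standard library are available. Lean on these libraries where they do the work, as an engineer would, in place of code of your own. Each camera call takes 0.05 s, during which the arm holds its last target.

## Task

The label feeder has only a bare cardboard core left on its spindle: put that core in the black basket, and load the feeder with the widest roll, which is at the bottom of the stack on the round-footed roll post, so that it lies fully down on the feeder's platter. To get at it, lay the two smaller rolls flat and side by side on the cutting mat; once the feeder is loaded, put them back on the roll post, fully down and in the order in which they were, the smallest on top. Leave the pencil cup and the date stamp standing where they are.

Things in the scene. Friction and masses are not known exactly. Their poses are not given: they have to be found in the camera images.
- label_roll_big: The widest roll: white labels wound on a cardboard core, lying flat (axis upright). Outside diameter 70 mm, height 28 mm, bore 30 mm right through, 0.22 kg. Starts lowest in the stack on the roll post, of which its rim is seen from above. Origin: centre of its underside; z is the roll's axis, up.
- tape_mid: The middle roll: grey cloth tape, lying flat. Outside diameter 56 mm, height 22 mm, bore 30 mm, 0.13 kg. Starts in the stack on top of the widest roll. Origin: centre of its underside; z is the axis, up.
- tape_small: The smallest roll: brown paper tape, lying flat. Outside diameter 44 mm, height 18 mm, bore 30 mm, 0.06 kg. Starts on top of the stack. Origin: centre of its underside; z is the axis, up.
- bare_core: The bare cardboard core, a short tube standing upright over the feeder's spindle. Outside diameter 37 mm, height 28 mm, bore 30 mm, 20 g. Origin: centre of its lower end; z is the axis, up.
- roll_post: Roll post, fixed: a round grey foot, 104 mm across and 8 mm high, with a steel spindle, 15 mm thick with a rounded tip, whose top is 70 mm above the table. The rolls drop loosely over it and rest on the foot, 8 mm above the origin. Origin: on the axis at table height; z up.
- feeder_spindle (a point): Label feeder, fixed: black base plate 170 x 120 mm, round platter (80 mm) with a 15 mm round-tipped spindle. This point: spindle axis at the platter's top (where rolls rest), 16 mm above the table; the spindle rises 34 mm more. z up, x along the plate. On the -x side: a tear bar 100 mm off, 39 mm above the table, and two 25 mm high pins 66 mm off, at y -30 and +30.
- cutting_mat: Grey cutting mat with a white grid, fixed: 148 mm along its x, 210 mm along its y, 3 mm thick. Origin: centre of its underside; z up.
- basket: Black perforated basket, empty, open on top, fixed: 183 mm along its x, 243 mm along its y, rim 98 mm above the table. Its flat floor is 4 mm above the table; between the foot of the walls it is clear for 118 mm along x and 178 mm along y. Origin: centre of its underside; z up.
- pencils: Grey cup with coloured pencils, 77 mm across, 169 mm high with the pencils, loose and standing to the left; a bystander. Origin: centre of its underside.
- stamp: Self-inking date stamp with a white cap, 50 x 82 mm, 103 mm high, loose and standing to the right; a bystander. Origin: centre of its underside.
Mind the look-alikes: they are no part of the job. Leave any blue look-alike of the tape_mid alone.

How it is judged:
By the outcome, as a careful person would: the job done as asked, in the order asked, and still so for the second after the job is handed in, with the robot touching nothing.
It also fails if it takes over 128 s, if anything falls off the work surface, if the arm or the gripper's body presses on something with over 40 N, if the wrist force passes 120 N, or if a joint passes its speed limit or range.

## Working session

There is one attempt and no reset: what is moved stays moved. The work goes in short steps, Python scripts to look and compute and a tool call to move; the robot and the scene stay as the last step left them, time stands still between calls to the robot, and variables do not carry over. Pictures are saved under pics/ and viewed, and the job is handed in when it is done.

Besides the shell and the picture viewer there is one more tool, called after ">>>" in YAML: its name, and indented under it one key for each argument. move_arm: Moves the arm, as the interface text tells. Its arguments: {"type":"object","properties":{"increments":{"type":"array","items":{"type":"array","items":{"type":"array","items":{"type":"number","minimum":-1,"maximum":1}}}}},"required":["increments"]}

```bash
ls; mkdir -p pics
python3 - <<'E'
from bench import robot
import cv2,numpy as np
print(robot.tcp_to_tips, robot.get_obs())
for n in("scene","top"):
    p,d=robot.snapshot(n); cv2.imwrite(f"pics/{n}0.png",p[:,:,::-1]); np.savez(f"pics/{n}0.npz",p=p,d=d)
    print(n,robot.camera_params(n))
E
```

```text
pics
0.1992 {'time': 0.0, 'joint_positions': array([ 1.09190063e+00,  8.79526906e-02,  1.37225560e+00,  1.44172128e-05,
        1.68362217e+00, -1.03093228e-01]), 'qvel': array([ 3.69524243e-04, -1.70831297e-03, -6.60614620e-04,  1.22450640e-03,
        1.07266867e-03, -4.19605185e-05]), 'joint_torque': array([-7.58355745e-04, -3.40171766e+01, -3.02432334e+01,  7.17326417e-02,
        3.29788565e-02, -1.68277552e-04]), 'tool_pos': array([0.20180481, 0.51151287, 0.40350429]), 'ee_rot': array([-3.13936821e+00, -2.44546828e-04,  2.76579152e+00]), 'wrist_force': array([ 0.0746623 , -0.26401681, -0.80895929]), 'wrist_torque': array([-0.02675629,  0.00028601,  0.06537009]), 'width': 0.09385479089670729}
scene {'mtx': array([[363.64190503,   0.        , 323.91040367],
       [  0.        , 363.64190503, 200.40935786],
       [  0.        ,   0.        ,   1.        ]]), 'R': array([[ 0.58289086, -0.81247724,  0.01090789],
       [-0.5587402 , -0.41052826, -0.72060804],
       [ 0.58995562,  0.41394116, -0.69325686]]), 't': array([-0.29418663,  0.34448379,  0.91646542])}
top {'mtx': array([[505.95355741,   0.        , 320.99359332],
       [  0.        , 505.95355741, 197.95696811],
       [  0.        ,   0.        ,   1.        ]]), 'R': array([[-0.01217368, -0.99992294,  0.00243103],
       [-0.99836088,  0.01201862, -0.05595623],
       [ 0.0559227 , -0.00310824, -0.99843026]]), 't': array([-0.00663009,  0.50628305,  1.40577682])}
```

View pics/scene0.png

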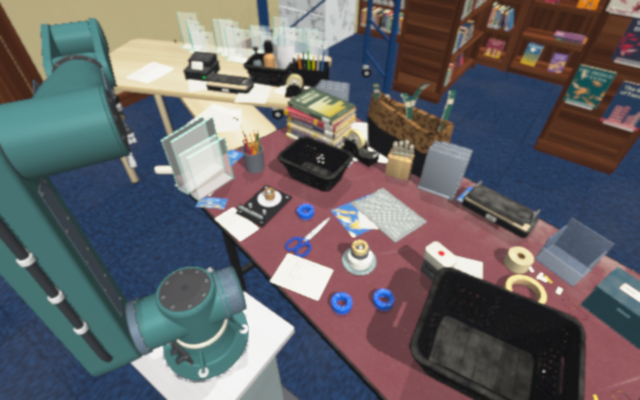

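View pics/top0.png

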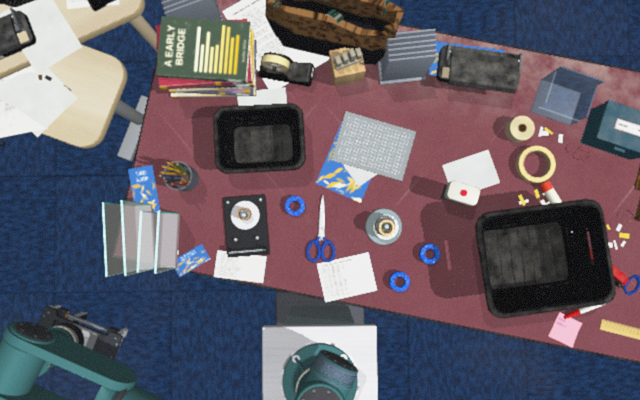

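```bash
cat > h.py <<'E'
import cv2,numpy as np
from bench import robot
def ray(n,uv,z):
    c=robot.camera_params(n); R,t,K=c["R"],c["t"],c["mtx"]
    o=-R.T@t; d=R.T@np.linalg.inv(K)@np.array([uv[0],uv[1],1.])
    return o+d*(z-o[2])/d[2]
def proj(n,X):
    c=robot.camera_params(n); p=c["mtx"]@(c["R"]@np.asarray(X,float)+c["t"]); return p[:2]/p[2]
def cloud(n,d):
    c=robot.camera_params(n); v,u=np.indices(d.shape)
    P=np.stack([u*d,v*d,d],-1)@np.linalg.inv(c["mtx"]).T
    W=(P-c["t"])@c["R"]; W[d==0]=np.nan; return W
E
python3 - <<'E'
from h import *
p=cv2.imread("pics/top0.png"); s=cv2.imread("pics/scene0.png")
a=cv2.resize(p[180:260,210:290],(400,400),interpolation=cv2.INTER_CUBIC)
b=cv2.resize(p[190:270,345:425],(400,400),interpolation=cv2.INTER_CUBIC)
c=cv2.resize(s[175:225,235:315],(400,250),interpolation=cv2.INTER_CUBIC)
d=cv2.resize(s[230:280,325:405],(400,250),interpolation=cv2.INTER_CUBIC)
cv2.imwrite("pics/z.png",np.hstack([np.vstack([c,d]),np.vstack([a,a*0])[:500]])) if 0 else cv2.imwrite("pics/z.png",np.vstack([np.hstack([a,b]),np.hstack([c,d])])[:600])
W=cloud("top",np.load("pics/top0.npz")["d"])
np.set_printoptions(precision=3,suppress=True)
for u,v in [(244,214),(256,240),(384,227),(374,227),(370,215),(367,239),(372,145),(463,193),(300,300),(177,175),(260,145),(260,109),(218,137),(300,137)]: print((u,v),W[v,u])
E
```

```text
(244, 214) [0.463 0.2   0.04 ]
(256, 240) [nan nan nan]
(384, 227) [ 0.423 -0.181  0.069]
(374, 227) [ 0.423 -0.156  0.049]
(370, 215) [ 0.457 -0.15   0.009]
(367, 239) [ 0.389 -0.141  0.   ]
(372, 145) [ 0.655 -0.159  0.007]
(463, 193) [ 0.51  -0.387  0.101]
(300, 300) [ 0.128  0.076 -0.649]
(177, 175) [0.574 0.388 0.026]
(260, 145) [0.659 0.158 0.007]
(260, 109) [0.742 0.148 0.093]
(218, 137) [0.667 0.259 0.098]
(300, 137) [0.665 0.041 0.097]
```

View pics/z.png

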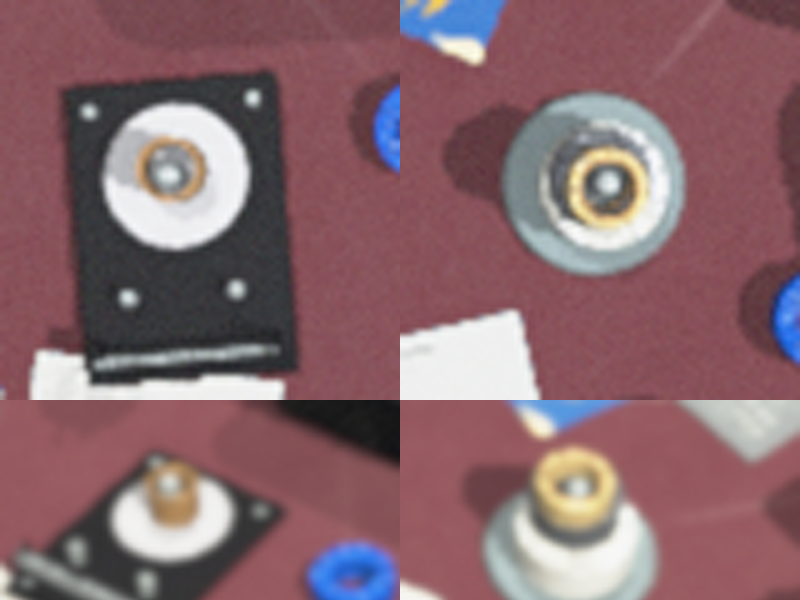

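Run:
```python
from h import *
np.set_printoptions(precision=4,suppress=True)
p=cv2.imread("pics/top0.png"); hsv=cv2.cvtColor(p,cv2.COLOR_BGR2HSV)
def blob(m,box,name,z):
    x0,y0,x1,y1=box; mm=np.zeros_like(m); mm[y0:y1,x0:x1]=m[y0:y1,x0:x1]
    cs,_=cv2.findContours(mm,cv2.RETR_EXTERNAL,cv2.CHAIN_APPROX_NONE); c=max(cs,key=cv2.contourArea)
    hull=cv2.convexHull(c); e=cv2.fitEllipse(hull) ; (cx,cy),r=cv2.minEnclosingCircle(c)
    pts=np.array([ray("top",q[0],z)[:2] for q in c],np.float32)
    print(name,e,(cx,cy),r,ray("top",e[0],z),cv2.minAreaRect(pts), cv2.minEnclosingCircle(pts))
H,S,V=cv2.split(hsv)
white=((S<60)&(V>140)).astype(np.uint8)
blob(white,(225,195,265,235),"platter",.016)
blob(((V<75)).astype(np.uint8),(215,185,280,262),"plate",.01)
notred=(~(((H<8)|(H>165))&(S>80))).astype(np.uint8)
blob(notred,(362,202,408,250),"foot",.008)
org=((H>8)&(H<28)&(S>90)&(V>110)).astype(np.uint8)
blob(org,(230,200,262,230),"core",.044)
blob(org,(365,210,405,245),"small",.076)
blob(white,(370,208,405,245),"big",.036)
mat=((S<45)&(V>90)).astype(np.uint8); mat=cv2.morphologyEx(mat,cv2.MORPH_CLOSE,np.ones((3,3)))
blob(mat,(320,105,425,185),"mat",.003)
blob((V<70).astype(np.uint8),(205,95,315,180),"basket",.09)
# depth-based
W=cloud("top",np.load("pics/top0.npz")["d"])
def reg(box,z0,z1,n):
    x0,y0,x1,y1=box; w=W[y0:y1,x0:x1].reshape(-1,3); w=w[(w[:,2]>z0)&(w[:,2]<z1)]
    print(n,len(w),w.mean(0),(w.min(0)+w.max(0))/2,np.ptp(w,axis=0))
reg((225,195,265,235),.03,.06,"core")
reg((365,210,405,245),.065,.085,"small")
reg((365,205,410,250),.025,.085,"stack")
reg((205,95,315,180),.085,.11,"basket")
reg((440,170,490,215),.03,.15,"stamp")
reg((150,140,210,200),.03,.2,"cup")
```

```text
platter ((244.7196807861328, 214.72215270996094), (28.644752502441406, 29.150794982910156), 38.55076599121094) (244.63792419433594, 214.63792419433594) 14.654274940490723 [0.4617 0.2011 0.016 ] ((0.4609488546848297, 0.20037055015563965), (0.07842418551445007, 0.07828114181756973), 89.30962371826172) ((0.4618341028690338, 0.20119699835777283), 0.04103682190179825)
plate ((245.57028198242188, 225.9368896484375), (49.408546447753906, 83.56134033203125), 175.12673950195312) (245.6150665283203, 225.40585327148438) 35.532081604003906 [0.4303 0.1997 0.01  ] ((0.43210774660110474, 0.19942209124565125), (0.16800041496753693, 0.11915508657693863), 3.8602182865142822) ((0.4317976236343384, 0.20011502504348755), 0.10008054971694946)
foot ((383.3252258300781, 226.26307678222656), (37.378868103027344, 37.77878189086914), 127.98638916015625) (383.20635986328125, 226.37535095214844) 18.99042510986328 [ 0.4247 -0.187   0.008 ] ((0.42415833473205566, -0.18748804926872253), (0.10413678735494614, 0.10383375734090805), 89.2973861694336) ((0.42470020055770874, -0.18672043085098267), 0.05337012931704521)
c
[... 1539 characters left out ...]
0) 51.041748046875 [0.6669 0.1531 0.09  ] ((0.6641217470169067, 0.15230654180049896), (0.1798734962940216, 0.2420986443758011), 1.1773021221160889) ((0.664634108543396, 0.1528850793838501), 0.13717485964298248)
core 84 [0.4651 0.2018 0.0432] [0.466  0.2015 0.0418] [0.0334 0.0343 0.0229]
small 137 [ 0.4245 -0.1847  0.0745] [ 0.4255 -0.1844  0.0742] [0.0432 0.041  0.0172]
stack 474 [ 0.4249 -0.1854  0.0548] [ 0.4255 -0.1874  0.0548] [0.0663 0.0689 0.0561]
basket 1957 [0.6686 0.154  0.0967] [0.6648 0.1524 0.0963] [0.1874 0.2429 0.0225]
stamp 680 [ 0.5101 -0.3847  0.0988] [ 0.4989 -0.3934  0.0867] [0.0921 0.1002 0.1116]
cup 664 [0.5685 0.37   0.0857] [0.5683 0.3702 0.0979] [0.0762 0.0762 0.1353]
```

>>> move_arm:
  increments:
    - [[1, 0, 0, 0, 0, 0, -0.239], [1, 0, 0, 0, 0, 0, -0.239], [1, 0, 0, 0, 0, 0, -0.239], [1, 0, 0, 0, 0, 0, -0.239]]

```text
time: 0.43
tool_pos: [0.2018, 0.5116, 0.404]
ee_rot: [-3.14, -0.001, -3.14]
wrist_force: [-0.3, -0.5, 0.2]
width: 0.0938
```

>>> move_arm:
  increments:
    - [[1, -0.3, -0.3, 0, 0, 0, 0], [1, -0.6, -0.6, 0, 0, 0, 0], [1, -0.9, -0.9, 0, 0, 0, 0], [1, -1, -1, 0, 0, 0, 0]]

```text
time: 0.77
tool_pos: [0.3041, 0.4089, 0.4043]
ee_rot: [-3.139, 0.001, 3.134]
wrist_force: [0.9, 1.9, -0.2]
width: 0.094
```

>>> move_arm:
  increments:
    - [[0.8, -0.25, -0.3, 0, 0, 0, 0], [0.8, -0.5, -0.6, 0, 0, 0, 0], [0.8, -0.75, -0.9, 0, 0, 0, 0], [0.8, -0.82, -1, 0, 0, 0, 0]]

```text
time: 1.1
tool_pos: [0.3859, 0.3086, 0.4042]
ee_rot: [-3.139, 0.001, 3.134]
wrist_force: [0.7, 0.3, -0.5]
width: 0.0756
```

>>> move_arm:
  increments:
    - [[0.8, -0.25, -0.3, 0.3, 0, 0, 0], [0.8, -0.5, -0.6, 0.5, 0, 0, 0], [0.8, -0.75, -0.9, 0.8, 0, 0, 0], [0.8, -0.82, -1, 0.9, 0, 0, 0], [0.8, -0.82, -1, 0.9, 0, 0, 0], [0.8, -0.82, -1, 0.9, 0, 0, 0], [0.8, -0.82, -1, 0.9, 0, 0, 0]]

```text
time: 1.68
tool_pos: [0.4656, 0.2121, 0.3153]
ee_rot: [3.14, 0.0, 3.14]
wrist_force: [0.4, 0.7, 0.7]
width: 0.0752
```

>>> move_arm:
  increments:
    - [[0.8, 0, -0.1, 0.25, 0, 0, 0], [0.8, 0, -0.1, 0.5, 0, 0, 0], [0.7, 0, -0.1, 0.75, 0, 0, 0], [0.7, 0, -0.1, 0.85, 0, 0, 0], [0.7, 0, -0.1, 0.94, 0, 0, 0], [0.7, 0, -0.1, 0.94, 0, 0, 0], [0.7, 0, -0.1, 0.94, 0, 0, 0]]

```text
time: 2.27
tool_pos: [0.466, 0.2023, 0.2219]
ee_rot: [3.141, 0.002, -3.141]
wrist_force: [0.3, 0.3, 0.5]
width: 0.066
```

```bash
cat > snap.py <<'E'
import sys
from h import *
n,u,v,w,k,name=sys.argv[1],*map(int,sys.argv[2:6]),sys.argv[6]
p,d=robot.snapshot(n); np.savez(f"pics/{name}.npz",p=p,d=d)
cv2.imwrite(f"pics/{name}_full.png",p[:,:,::-1])
c=p[v-w*3//8:v+w*3//8,u-w//2:u+w//2,::-1]
cv2.imwrite(f"pics/{name}.png",cv2.resize(c,None,fx=k,fy=k,interpolation=cv2.INTER_CUBIC))
print(robot.get_obs()["tool_pos"],robot.get_obs()["time"])
E
python3 snap.py scene 270 190 120 6 a1
```

```text
[0.46627295 0.20221055 0.22240533] 2.3167
```

View pics/a1.png

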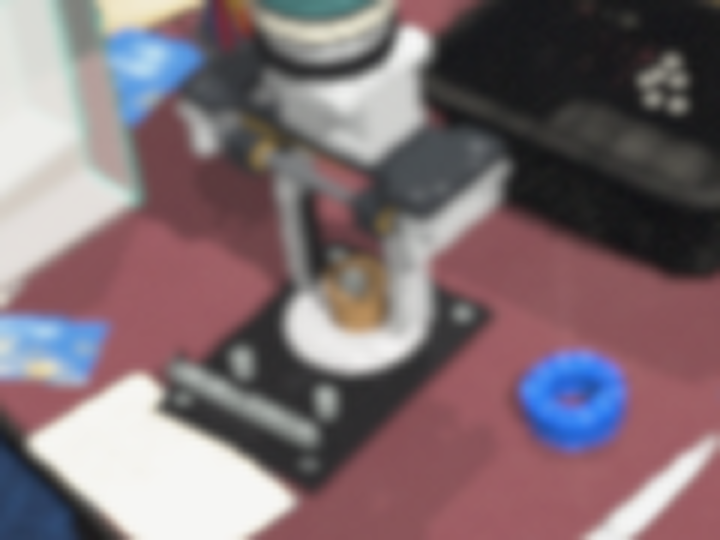

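The zoomed view shows the fingers straddling the core, seen at about (355,290) in the zoom, with both tips just above the platter. I'll close and lift.

>>> move_arm:
  increments:
    - [[0.3, 0, 0, 0, 0, 0, 0], [0.3, 0, 0, 0, 0, 0, 0], [0.2, 0, 0, 0, 0, 0, 0], [0.2, 0, 0, 0, 0, 0, 0], [0.2, 0, 0, 0, 0, 0, 0], [0.2, 0, 0, 0, 0, 0, 0], [0.2, 0, 0, 0, 0, 0, 0], [0.2, 0, 0, 0, 0, 0, 0]]

```text
time: 2.98
tool_pos: [0.4659, 0.2016, 0.2211]
ee_rot: [3.141, 0.001, 3.141]
wrist_force: [0.4, -0.2, 2.7]
width: 0.0364
```

>>> move_arm:
  increments:
    - [[0.2, 0, 0, -0.1, 0, 0, 0], [0.2, 0, 0, -0.35, 0, 0, 0], [0.2, 0, 0, -0.6, 0, 0, 0], [0.2, 0, 0, -0.85, 0, 0, 0], [0.2, 0, 0, -1, 0, 0, 0], [0.2, 0, 0, -1, 0, 0, 0]]

```text
time: 3.48
tool_pos: [0.4666, 0.2018, 0.3255]
ee_rot: [3.139, 0.008, 3.141]
wrist_force: [0.6, 0.0, 0.8]
width: 0.0366
```

>>> move_arm:
  increments:
    - [[0.2, 0, 0, -0.3, 0, 0, 0], [0.2, -0.25, -0.05, -0.4, 0, 0, 0], [0.2, -0.6, -0.15, -0.4, 0, 0, 0], [0.2, -0.9, -0.25, -0.4, 0, 0, 0], [0.2, -1, -0.25, -0.4, 0, 0, 0]]

```text
time: 3.9
tool_pos: [0.5684, 0.1747, 0.359]
ee_rot: [-3.14, -0.0, 3.138]
wrist_force: [-0.7, -0.4, -0.4]
width: 0.0365
```

>>> move_arm:
  increments:
    - [[0.2, -0.3, -0.1, 0, 0, 0, 0], [0.2, -0.6, -0.2, 0, 0, 0, 0], [0.2, -0.9, -0.25, 0, 0, 0, 0], [0.2, -1, -0.25, 0, 0, 0, 0], [0.2, -1, -0.25, 0.3, 0, 0, 0], [0.2, -1, -0.25, 0.6, 0, 0, 0], [0.2, -1, -0.25, 0.9, 0, 0, 0], [0.2, -1, -0.25, 1, 0, 0, 0]]

```text
time: 4.57
tool_pos: [0.6637, 0.1514, 0.253]
ee_rot: [-3.14, -0.012, 3.141]
wrist_force: [-0.9, 0.3, -1.2]
width: 0.0363
```

>>> move_arm:
  increments:
    - [[0.2, 0, 0, 0.2, 0, 0, 0], [0.2, 0, 0, 0.35, 0, 0, 0], [0.2, 0, 0, 0.42, 0, 0, 0], [0.2, 0, 0, 0.42, 0, 0, 0], [0.2, 0, 0, 0.42, 0, 0, 0]]

```text
time: 4.98
tool_pos: [0.6657, 0.1516, 0.219]
ee_rot: [3.141, -0.0, 3.141]
wrist_force: [0.4, 0.4, 0.4]
width: 0.0369
```

```bash
python3 -c "
from h import *
o=robot.get_obs();print(o['tool_pos'],o['wrist_force'])"
```

```text
[0.66570815 0.15161713 0.21896438] [0.44298616 0.35529531 0.40092696]
```

>>> move_arm:
  increments:
    - [[0.2, 0, 0, 0.05, 0, 0, 0], [0.2, 0, 0, 0.08, 0, 0, 0], [0.2, 0, 0, 0.08, 0, 0, 0], [0.6, 0, 0, 0.08, 0, 0, 0], [0.6, 0, 0, 0.08, 0, 0, 0], [0.6, 0, 0, 0.08, 0, 0, 0], [0.6, 0, 0, 0.08, 0, 0, 0], [0.6, 0, 0, 0.08, 0, 0, 0]]

```text
time: 5.65
tool_pos: [0.6658, 0.1515, 0.2109]
ee_rot: [3.141, 0.0, 3.141]
wrist_force: [0.1, 0.2, -0.4]
width: 0.0562
```

>>> move_arm:
  increments:
    - [[0.6, 0, 0, -0.1, 0, 0, 0], [0.6, 0, 0, -0.4, 0, 0, 0], [0.6, 0, 0, -0.8, 0, 0, 0], [0.6, 0, 0, -1, 0, 0, 0], [0.6, 0, 0, -1, 0, 0, 0]]

```text
time: 6.07
tool_pos: [0.6668, 0.1517, 0.3198]
ee_rot: [3.139, 0.014, 3.141]
wrist_force: [0.9, 0.5, 1.5]
width: 0.0561
```

>>> move_arm:
  increments:
    - [[0.6, 0, 0, -0.3, 0, 0, 0], [0.6, 0.3, -0.3, -0.3, 0, 0, 0], [0.6, 0.5, -0.6, -0.3, 0, 0, 0], [0.6, 0.7, -0.9, -0.3, 0, 0, 0], [0.6, 0.8, -1, -0.3, 0, 0, 0]]

```text
time: 6.48
tool_pos: [0.5838, 0.0486, 0.3401]
ee_rot: [-3.14, -0.002, 3.139]
wrist_force: [-0.2, -0.0, -0.1]
width: 0.056
```

```bash
python3 snap.py top 300 170 240 3 a2
```

```text
[0.58311879 0.04823444 0.34027479] 6.5333
```

View pics/a2.png

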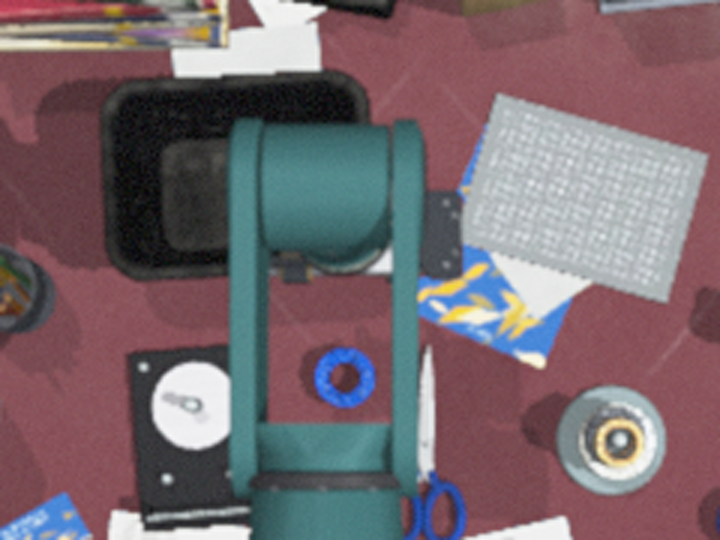

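Core is no longer on the feeder spindle; the mat's corners in the zoom are (497,93), (707,155), (667,302), and it is turned about 16°. Next the small roll.

>>> move_arm:
  increments:
    - [[0.65, 0.2, -0.3, 0, 0, 0, 0], [0.65, 0.4, -0.6, 0, 0, 0, 0], [0.65, 0.6, -0.9, 0, 0, 0, 0], [0.65, 0.8, -1, 0, 0, 0, 0]]

```text
time: 6.87
tool_pos: [0.5049, -0.0508, 0.34]
ee_rot: [-3.14, -0.001, 3.139]
wrist_force: [-0.6, 0.8, -0.1]
width: 0.0609
```

>>> move_arm:
  increments:
    - [[0.65, 0.2, -0.3, 0, 0, 0, 0], [0.65, 0.4, -0.6, 0, 0, 0, 0], [0.65, 0.6, -0.9, 0, 0, 0, 0], [0.65, 0.79, -1, 0, 0, 0, 0]]

```text
time: 7.2
tool_pos: [0.4257, -0.1507, 0.3402]
ee_rot: [-3.14, -0.001, 3.139]
wrist_force: [-0.2, 0.3, 0.4]
width: 0.0608
```

>>> move_arm:
  increments:
    - [[0.65, 0, -0.3, 0, 0, 0, 0], [0.65, 0, -0.33, 0, 0, 0, 0], [0.65, 0, -0.33, 0.2, 0, 0, 0], [0.65, 0, -0.33, 0.4, 0, 0, 0], [0.65, 0, -0.33, 0.5, 0, 0, 0], [0.65, 0, -0.33, 0.5, 0, 0, 0], [0.65, 0, -0.33, 0.5, 0, 0, 0]]

```text
time: 7.78
tool_pos: [0.4269, -0.1809, 0.2902]
ee_rot: [3.14, -0.001, -3.141]
wrist_force: [0.3, 0.1, -0.5]
width: 0.061
```

```bash
python3 snap.py scene 365 240 120 6 a3;python3 -c "
from h import *
for u in ((374,145.7),(374-24,145.7-7)): print(ray('top',u,.003))"
```

```text
[ 0.4271116  -0.18113977  0.29111859] 7.8333
[ 0.65391374 -0.16544399  0.003     ]
[ 0.67479813 -0.0974476   0.003     ]
```

View pics/a3.png

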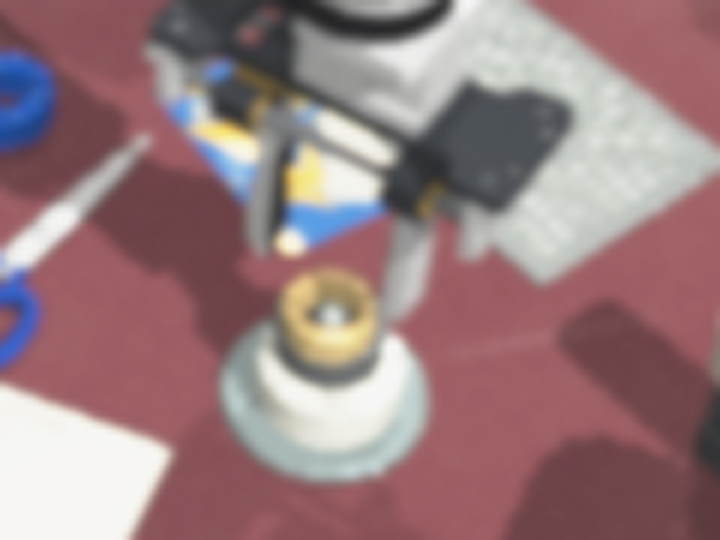

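The view shows the fingers spanning above the small roll, at about (330,310) in the zoom, with a slight y offset, which I correct on the way down.

>>> move_arm:
  increments:
    - [[0.65, 0.025, -0.04, 0.1, 0, 0, 0], [0.65, 0.025, -0.04, 0.2, 0, 0, 0], [0.65, 0.025, -0.04, 0.31, 0, 0, 0], [0.65, 0.025, -0.04, 0.31, 0, 0, 0], [0.65, 0.025, -0.04, 0.31, 0, 0, 0]]

```text
time: 8.25
tool_pos: [0.4237, -0.1852, 0.2584]
ee_rot: [3.14, -0.002, 3.141]
wrist_force: [-0.4, 0.1, -0.2]
width: 0.061
```

```bash
python3 snap.py scene 365 240 120 6 a4
```

```text
[ 0.42398939 -0.18540254  0.25916429] 8.3
```

View pics/a4.png

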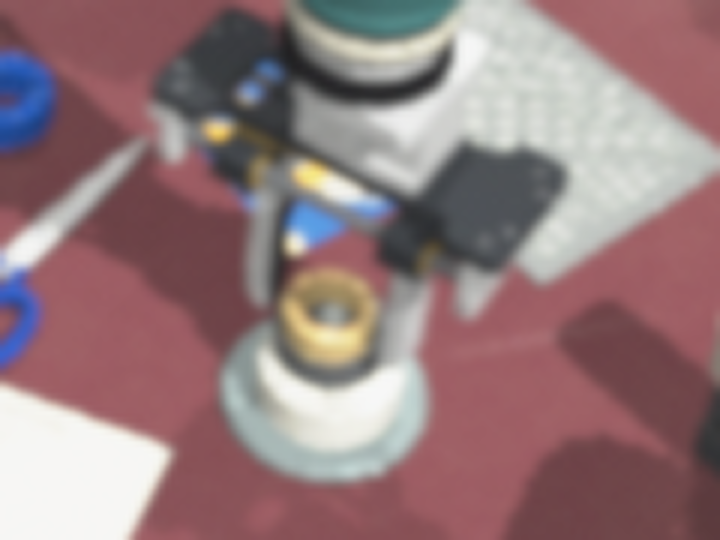

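>>> move_arm:
  increments:
    - [[0.4, 0, 0, 0, 0, 0, 0], [0.4, 0, 0, 0, 0, 0, 0], [0.3, 0, 0, 0, 0, 0, 0], [0.3, 0, 0, 0, 0, 0, 0], [0.3, 0, 0, 0, 0, 0, 0], [0.3, 0, 0, 0, 0, 0, 0], [0.3, 0, 0, 0, 0, 0, 0]]

```text
time: 8.88
tool_pos: [0.4243, -0.1855, 0.2601]
ee_rot: [-3.141, 0.001, 3.141]
wrist_force: [-0.4, 1.4, 2.4]
width: 0.0407
```

>>> move_arm:
  increments:
    - [[0.3, 0, 0, -0.1, 0, 0, 0], [0.3, 0, 0, -0.3, 0, 0, 0], [0.3, 0, 0, -0.6, 0, 0, 0], [0.3, 0, 0, -0.6, 0, 0, 0], [0.3, 0, 0, -0.6, 0, 0, 0]]

```text
time: 9.3
tool_pos: [0.4245, -0.1858, 0.3218]
ee_rot: [-3.139, 0.004, 3.141]
wrist_force: [-0.3, 0.5, -1.2]
width: 0.0407
```

```bash
python3 snap.py scene 365 235 120 6 a5
```

```text
[ 0.42407859 -0.18548854  0.32002419] 9.35
```

View pics/a5.png

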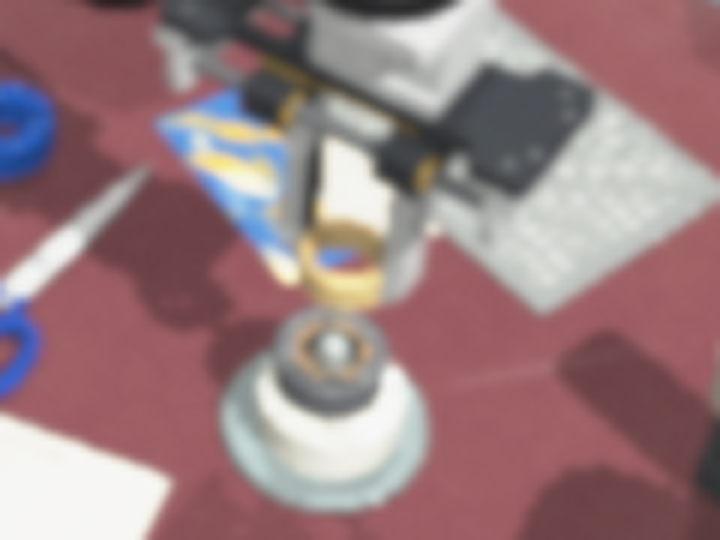

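```bash
python3 -c "
from h import *
np.set_printoptions(precision=4,suppress=True)
print(ray('scene',(305+342/6,190+245/6),.137),ray('scene',(305+333/6,190+347/6),.058))
p=cv2.imread('pics/a5_full.png');hsv=cv2.cvtColor(p,cv2.COLOR_BGR2HSV);H,S,V=cv2.split(hsv)
m=((H>8)&(H<30)&(S>70)&(V>110)).astype(np.uint8);m[:222]=0;m[243:]=0;m[:,:352]=0;m[:,:354]=0;m[:,372:]=0
x,y,w,h=cv2.boundingRect(m);print(x,y,w,h)
W=cloud('scene',np.load('pics/a5.npz')['d']);w=W[m>0];w=w[(w[:,2]>.1)&(w[:,2]<.16)];print(w.min(0),w.max(0),w.mean(0))
"
```

```text
[ 0.4254 -0.1835  0.137 ] [ 0.4303 -0.1832  0.058 ]
354 224 14 18
[ 0.3993 -0.2077  0.1199] [ 0.4415 -0.1639  0.1489] [ 0.4167 -0.186   0.1342]
```

The small roll is held level at about (342,245) in the zoom, and the grey roll stays on the post at about (333,347). Carry it to the mat.

>>> move_arm:
  increments:
    - [[0.3, -0.2, -0.05, 0, 0, 0, 0], [0.3, -0.5, -0.1, 0, 0, 0, 0], [0.3, -0.8, -0.12, 0, 0, 0, 0], [0.3, -1, -0.12, 0, 0, 0, 0]]

```text
time: 9.68
tool_pos: [0.5254, -0.1977, 0.3173]
ee_rot: [3.14, -0.002, 3.141]
wrist_force: [-0.7, 0.5, -0.2]
width: 0.0404
```

>>> move_arm:
  increments:
    - [[0.3, -0.3, -0.05, 0.1, 0, 0, 0], [0.3, -0.6, -0.1, 0.2, 0, 0, 0], [0.3, -0.9, -0.1, 0.4, 0, 0, 0], [0.3, -1, -0.1, 0.6, 0, 0, 0], [0.3, -1, -0.1, 0.8, 0, 0, 0], [0.3, -1, -0.1, 0.8, 0, 0, 0]]

```text
time: 10.18
tool_pos: [0.6227, -0.2065, 0.2311]
ee_rot: [3.136, -0.013, -3.141]
wrist_force: [-0.5, 0.0, -1.2]
width: 0.0405
```

>>> move_arm:
  increments:
    - [[0.3, -0.1, 0, 0.1, 0, 0, 0], [0.3, -0.15, 0, 0.2, 0, 0, 0], [0.3, -0.15, 0, 0.25, 0, 0, 0], [0.3, -0.15, 0, 0.25, 0, 0, 0], [0.3, -0.15, 0, 0.25, 0, 0, 0]]

```text
time: 10.6
tool_pos: [0.6386, -0.2075, 0.2145]
ee_rot: [3.141, -0.001, 3.141]
wrist_force: [0.5, -0.1, -0.1]
width: 0.0405
```

>>> move_arm:
  increments:
    - [[0.3, 0, 0, 0.04, 0, 0, 0], [0.3, 0, 0, 0.07, 0, 0, 0], [0.3, 0, 0, 0.09, 0, 0, 0], [0.3, 0, 0, 0.09, 0, 0, 0]]

```text
time: 10.93
tool_pos: [0.6388, -0.2075, 0.2053]
ee_rot: [3.141, -0.001, 3.141]
wrist_force: [0.3, 0.8, -0.8]
width: 0.0404
```

>>> move_arm:
  increments:
    - [[0.65, 0, 0, 0, 0, 0, 0], [0.65, 0, 0, 0, 0, 0, 0], [0.65, 0, 0, 0, 0, 0, 0], [0.65, 0, 0, 0, 0, 0, 0], [0.65, 0, 0, 0, 0, 0, 0], [0.65, 0, 0, 0, 0, 0, 0]]

```text
time: 11.43
tool_pos: [0.6392, -0.2075, 0.2058]
ee_rot: [-3.142, 0.0, 3.141]
wrist_force: [0.8, 0.6, 1.4]
width: 0.0609
```

>>> move_arm:
  increments:
    - [[0.65, 0, 0, -0.1, 0, 0, 0], [0.65, 0, 0, -0.4, 0, 0, 0], [0.65, 0, 0, -0.8, 0, 0, 0], [0.65, 0, 0, -1, 0, 0, 0]]

```text
time: 11.77
tool_pos: [0.6396, -0.2077, 0.3113]
ee_rot: [-3.139, 0.006, 3.141]
wrist_force: [0.9, -1.1, 1.1]
width: 0.0608
```

>>> move_arm:
  increments:
    - [[0.8, 0.3, 0, 0, 0, 0, 0], [0.8, 0.6, 0.1, 0, 0, 0, 0], [0.8, 0.9, 0.1, 0, 0, 0, 0], [0.8, 1, 0.1, 0, 0, 0, 0], [0.8, 1, 0.1, 0, 0, 0, 0]]

```text
time: 12.18
tool_pos: [0.5376, -0.1975, 0.3068]
ee_rot: [-3.141, 0.001, 3.14]
wrist_force: [0.7, 0.5, 0.7]
width: 0.0752
```

```bash
python3 snap.py scene 375 225 120 6 a6; python3 snap.py top 380 180 160 4 a7
```

```text
[ 0.53885607 -0.19764815  0.30683602] 12.2333
[ 0.53963423 -0.19771888  0.3066114 ] 12.2833
```

View pics/a6.png

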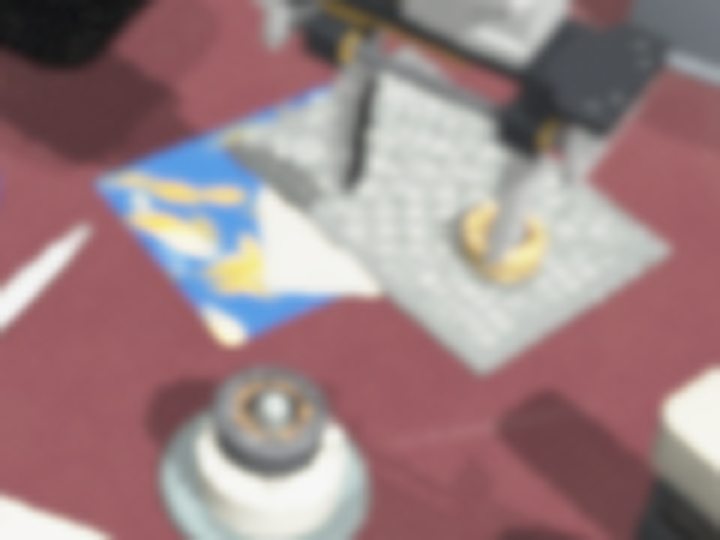

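View pics/a7.png

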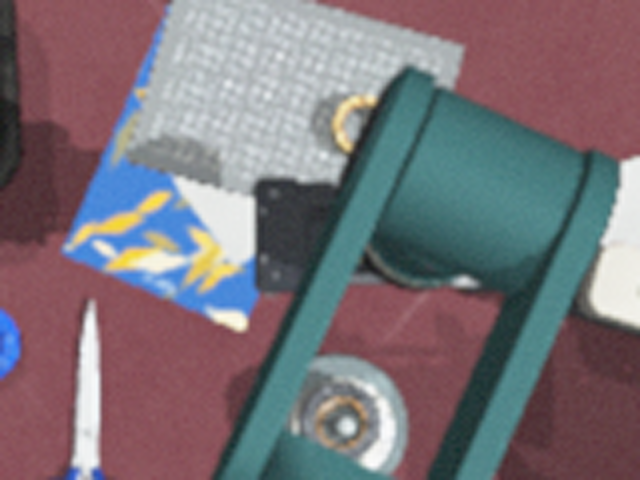

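```bash
python3 -c "
from h import *
np.set_printoptions(precision=4,suppress=True)
print(ray('top',(385.1,226),.058),ray('top',(386.25,226.5),.07),ray('scene',(315+271/6,180+410/6),.058), ray('scene',(315+502/6,180+237/6),.021))
W=cloud('top',np.load('pics/a7.npz')['d'])
w=W[205:245,360:405].reshape(-1,3);w=w[(w[:,2]>.05)&(w[:,2]<.065)];print(len(w),w.min(0),w.max(0),w.mean(0))"
```

```text
[ 0.4254 -0.1856  0.058 ] [ 0.4241 -0.1871  0.07  ] [ 0.4281 -0.1834  0.058 ] [ 0.6316 -0.2093  0.021 ]
214 [ 0.4037 -0.2106  0.0505] [ 0.4556 -0.1559  0.065 ] [ 0.4323 -0.1851  0.0581]
```

The small roll lies flat on the mat at about (502,237) in the scene zoom; the grey roll is centred near (340,424) in the top zoom. Moving over it.

>>> move_arm:
  increments:
    - [[0.75, 0.3, 0.05, 0, 0, 0, 0], [0.75, 0.6, 0.1, 0, 0, 0, 0], [0.75, 0.9, 0.13, 0, 0, 0, 0], [0.75, 1, 0.13, 0, 0, 0, 0], [0.75, 1, 0.13, 0, 0, 0, 0]]

```text
time: 12.7
tool_pos: [0.4389, -0.1846, 0.3061]
ee_rot: [-3.141, 0.001, 3.141]
wrist_force: [0.9, 0.0, -1.4]
width: 0.0704
```

>>> move_arm:
  increments:
    - [[0.75, 0.1, 0, 0, 0, 0, 0], [0.75, 0.13, 0, 0.15, 0, 0, 0], [0.75, 0.13, 0, 0.3, 0, 0, 0], [0.75, 0.13, 0, 0.4, 0, 0, 0], [0.75, 0.13, 0, 0.4, 0, 0, 0], [0.75, 0.13, 0, 0.4, 0, 0, 0]]

```text
time: 13.2
tool_pos: [0.4267, -0.1846, 0.2652]
ee_rot: [3.141, -0.001, 3.141]
wrist_force: [-0.4, 0.8, 0.5]
width: 0.0707
```

>>> move_arm:
  increments:
    - [[0.75, 0.01, 0, 0.1, 0, 0, 0], [0.75, 0.01, 0, 0.2, 0, 0, 0], [0.75, 0.01, 0, 0.27, 0, 0, 0], [0.75, 0.01, 0, 0.27, 0, 0, 0], [0.75, 0.01, 0, 0.27, 0, 0, 0]]

```text
time: 13.62
tool_pos: [0.4249, -0.1843, 0.2379]
ee_rot: [3.141, -0.001, 3.141]
wrist_force: [-0.5, 0.5, 1.1]
width: 0.0704
```

```bash
python3 snap.py scene 365 240 120 6 a8
```

```text
[ 0.42509881 -0.18444639  0.23852924] 13.6667
```

View pics/a8.png

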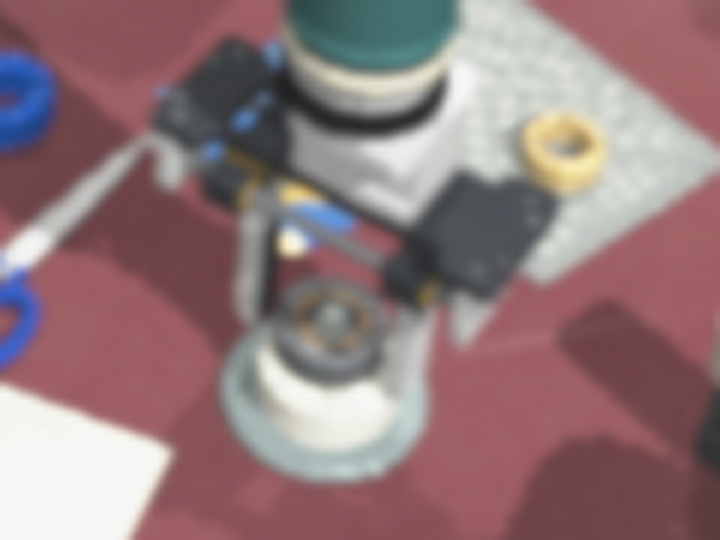

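Fingers straddle the grey roll, at about (330,325) in the zoom; the small roll is flat on the mat at (562,150). Close and lift.

>>> move_arm:
  increments:
    - [[0.5, 0, 0, 0, 0, 0, 0], [0.5, 0, 0, 0, 0, 0, 0], [0.4, 0, 0, 0, 0, 0, 0], [0.4, 0, 0, 0, 0, 0, 0], [0.4, 0, 0, 0, 0, 0, 0], [0.4, 0, 0, 0, 0, 0, 0], [0.4, 0, 0, 0, 0, 0, 0]]

```text
time: 14.25
tool_pos: [0.4253, -0.1844, 0.2392]
ee_rot: [3.141, 0.001, 3.141]
wrist_force: [-0.2, 2.2, 3.8]
width: 0.0533
```

>>> move_arm:
  increments:
    - [[0.4, 0, 0, -0.1, 0, 0, 0], [0.4, 0, 0, -0.3, 0, 0, 0], [0.4, 0, 0, -0.6, 0, 0, 0], [0.4, 0, 0, -0.75, 0, 0, 0], [0.4, 0, 0, -0.75, 0, 0, 0], [0.4, 0, 0, -0.75, 0, 0, 0]]

```text
time: 14.75
tool_pos: [0.4251, -0.1846, 0.3143]
ee_rot: [-3.14, 0.001, 3.141]
wrist_force: [-0.9, -0.1, -1.5]
width: 0.0532
```

```bash
python3 snap.py scene 365 235 120 6 a9
```

```text
[ 0.42478995 -0.18440311  0.31284924] 14.8
```

View pics/a9.png

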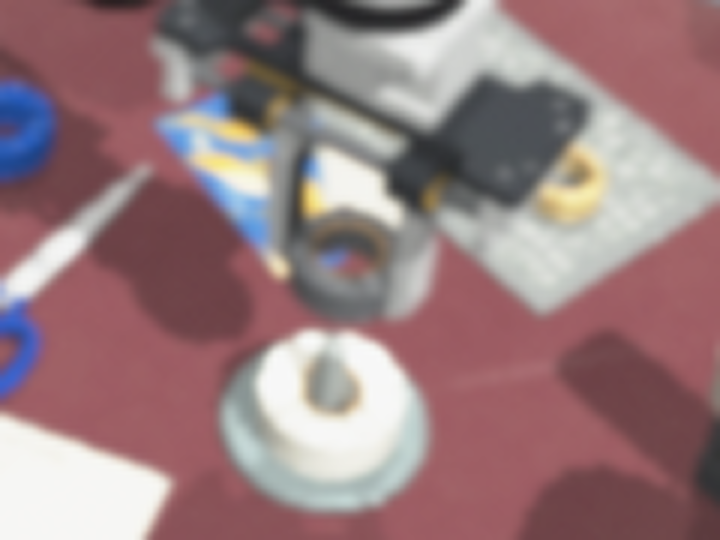

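Grey roll held level; the big white roll is alone on the post at about (330,395). Carry the grey roll to the mat.

>>> move_arm:
  increments:
    - [[0.4, -0.2, 0.05, 0, 0, 0, 0], [0.4, -0.5, 0.15, 0, 0, 0, 0], [0.4, -0.8, 0.25, 0, 0, 0, 0], [0.4, -1, 0.3, 0, 0, 0, 0]]

```text
time: 15.13
tool_pos: [0.5263, -0.1535, 0.311]
ee_rot: [3.139, -0.003, -3.141]
wrist_force: [-0.8, -1.1, -1.4]
width: 0.0533
```

>>> move_arm:
  increments:
    - [[0.4, -0.3, 0.1, 0, 0, 0, 0], [0.4, -0.6, 0.2, 0.1, 0, 0, 0], [0.4, -0.9, 0.3, 0.2, 0, 0, 0], [0.4, -1, 0.32, 0.4, 0, 0, 0], [0.4, -1, 0.32, 0.5, 0, 0, 0], [0.4, -1, 0.32, 0.5, 0, 0, 0]]

```text
time: 15.63
tool_pos: [0.6237, -0.1219, 0.2571]
ee_rot: [3.139, -0.012, -3.141]
wrist_force: [-0.4, -0.4, -1.0]
width: 0.0533
```

>>> move_arm:
  increments:
    - [[0.4, -0.2, 0, 0.1, 0, 0, 0], [0.4, -0.4, 0, 0.25, 0, 0, 0], [0.4, -0.43, 0, 0.4, 0, 0, 0], [0.4, -0.43, 0, 0.47, 0, 0, 0], [0.4, -0.43, 0, 0.47, 0, 0, 0], [0.4, -0.43, 0, 0.47, 0, 0, 0]]

```text
time: 16.13
tool_pos: [0.6668, -0.1228, 0.216]
ee_rot: [3.141, -0.003, 3.141]
wrist_force: [-1.1, 0.9, -0.7]
width: 0.0533
```

>>> move_arm:
  increments:
    - [[0.4, 0, 0, 0.04, 0, 0, 0], [0.4, 0, 0, 0.07, 0, 0, 0], [0.4, 0, 0, 0.09, 0, 0, 0], [0.4, 0, 0, 0.095, 0, 0, 0], [0.4, 0, 0, 0.095, 0, 0, 0]]

```text
time: 16.55
tool_pos: [0.668, -0.1225, 0.2073]
ee_rot: [3.142, 0.0, 3.141]
wrist_force: [0.1, -0.4, -0.8]
width: 0.0533
```

>>> move_arm:
  increments:
    - [[0.8, 0, 0, 0, 0, 0, 0], [0.8, 0, 0, 0, 0, 0, 0], [0.8, 0, 0, 0, 0, 0, 0], [0.8, 0, 0, 0, 0, 0, 0], [0.8, 0, 0, 0, 0, 0, 0], [0.8, 0, 0, 0, 0, 0, 0]]

```text
time: 17.05
tool_pos: [0.6682, -0.1226, 0.2074]
ee_rot: [-3.142, 0.0, 3.141]
wrist_force: [0.3, 0.1, 0.6]
width: 0.0751
```

>>> move_arm:
  increments:
    - [[0.8, 0, 0, -0.1, 0, 0, 0], [0.8, 0, 0, -0.4, 0, 0, 0], [0.8, 0, 0, -0.8, 0, 0, 0], [1, 0, 0, -1, 0, 0, 0], [1, 0, 0, -1, 0, 0, 0]]

```text
time: 17.47
tool_pos: [0.6693, -0.1228, 0.3161]
ee_rot: [-3.138, 0.014, 3.141]
wrist_force: [-0.1, -0.7, 0.8]
width: 0.0849
```

>>> move_arm:
  increments:
    - [[1, 0.3, -0.1, 0, 0, 0, 0], [1, 0.6, -0.2, 0, 0, 0, 0], [1, 0.9, -0.3, 0, 0, 0, 0], [1, 1, -0.3, 0, 0, 0, 0], [1, 1, -0.3, 0, 0, 0, 0]]

```text
time: 17.88
tool_pos: [0.5659, -0.1529, 0.3066]
ee_rot: [3.141, -0.002, 3.139]
wrist_force: [0.4, 0.2, 0.2]
width: 0.0941
```

```bash
python3 snap.py scene 375 225 120 6 b1; python3 snap.py top 370 180 160 4 b2
```

```text
[ 0.56723127 -0.15267997  0.306857  ] 17.9333
[ 0.5680791  -0.15250497  0.30696059] 17.9833
```

View pics/b1.png

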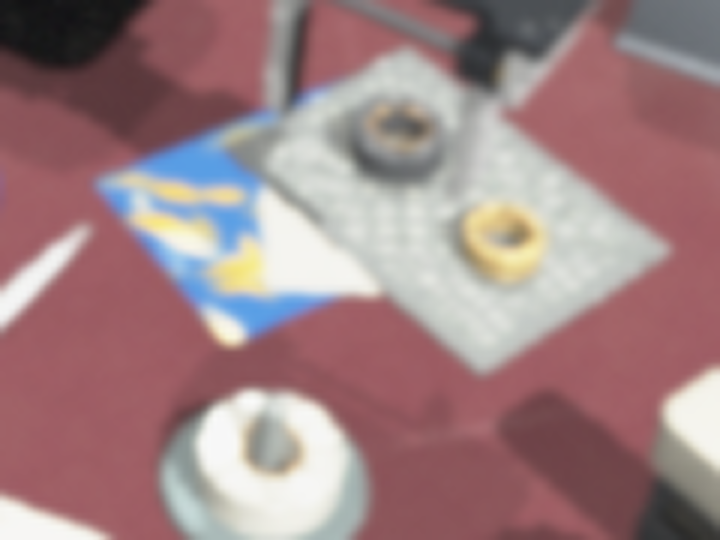

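View pics/b2.png

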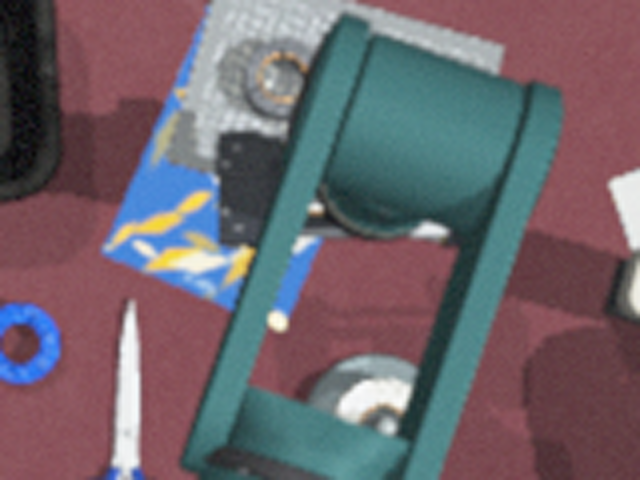

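```bash
python3 -c "
from h import *
np.set_printoptions(precision=4,suppress=True)
print(ray('scene',(315+273/6,180+445/6),.036), ray('scene',(315+402/6,180+130/6),.025),ray('top',(290+278/4,120+78/4),.025))
W=cloud('scene',np.load('pics/b1.npz')['d'])
w=W[235:270,340:380].reshape(-1,3);w=w[(w[:,2]>.030)&(w[:,2]<.042)];print(len(w),w.min(0),w.max(0),w.mean(0))"
```

```text
[ 0.4262 -0.1877  0.036 ] [ 0.6691 -0.1259  0.025 ] [ 0.6684 -0.1227  0.025 ]
301 [ 0.3883 -0.2202  0.0302] [ 0.4569 -0.1526  0.0413] [ 0.4186 -0.1882  0.0367]
```

Both rolls lie flat and side by side on the mat (grey (402,130), brown (502,237) in the scene zoom). Now the big roll.

>>> move_arm:
  increments:
    - [[1, 0.3, -0.1, 0, 0, 0, 0], [1, 0.6, -0.2, 0, 0, 0, 0], [1, 0.9, -0.35, 0, 0, 0, 0], [1, 1, -0.35, 0, 0, 0, 0], [1, 1, -0.35, 0, 0, 0, 0]]

```text
time: 18.4
tool_pos: [0.4674, -0.1877, 0.3072]
ee_rot: [3.141, 0.0, 3.14]
wrist_force: [-0.1, -0.4, 0.2]
width: 0.0939
```

>>> move_arm:
  increments:
    - [[1, 0.3, 0, 0, 0, 0, 0], [1, 0.44, 0, 0.1, 0, 0, 0], [1, 0.44, 0, 0.3, 0, 0, 0], [1, 0.44, 0, 0.5, 0, 0, 0], [1, 0.44, 0, 0.6, 0, 0, 0], [1, 0.44, 0, 0.6, 0, 0, 0], [1, 0.44, 0, 0.6, 0, 0, 0]]

```text
time: 18.98
tool_pos: [0.4251, -0.1872, 0.2469]
ee_rot: [3.141, -0.001, -3.141]
wrist_force: [1.2, -0.3, 0.3]
width: 0.0939
```

```bash
python3 snap.py scene 365 240 120 6 b3
```

```text
[ 0.42522103 -0.18745281  0.24783615] 19.0333
```

View pics/b3.png

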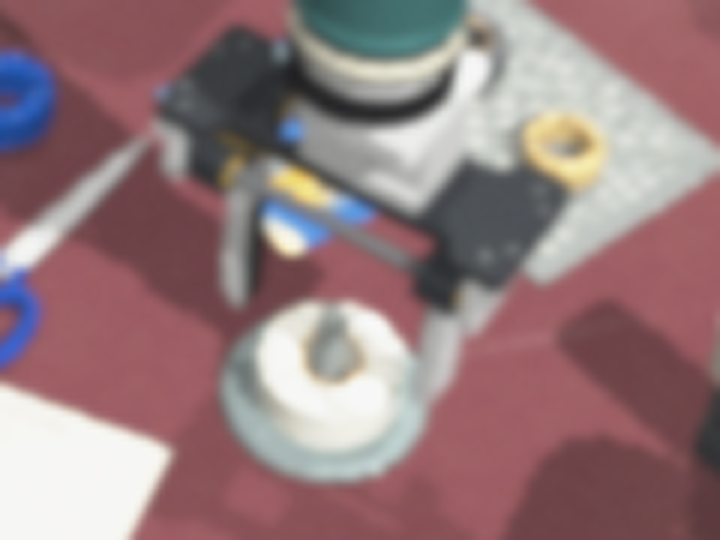

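The open fingers span the white roll, seen at about (335,370) in the zoom. I go down 35 mm, close and lift.

>>> move_arm:
  increments:
    - [[1, 0, 0, 0.1, 0, 0, 0], [1, 0, 0, 0.2, 0, 0, 0], [1, 0, 0, 0.3, 0, 0, 0], [1, 0, 0, 0.35, 0, 0, 0], [1, 0, 0, 0.35, 0, 0, 0], [1, 0, 0, 0.35, 0, 0, 0]]

```text
time: 19.53
tool_pos: [0.4239, -0.1874, 0.2115]
ee_rot: [3.141, -0.001, 3.141]
wrist_force: [-0.3, -0.2, -0.3]
width: 0.0941
```

>>> move_arm:
  increments:
    - [[0.65, 0, 0, 0, 0, 0, 0], [0.65, 0, 0, 0, 0, 0, 0], [0.55, 0, 0, 0, 0, 0, 0], [0.55, 0, 0, 0, 0, 0, 0], [0.55, 0, 0, 0, 0, 0, 0], [0.55, 0, 0, 0, 0, 0, 0], [0.55, 0, 0, 0, 0, 0, 0]]

```text
time: 20.12
tool_pos: [0.4242, -0.1874, 0.2125]
ee_rot: [3.141, 0.001, 3.141]
wrist_force: [1.1, 0.4, 2.0]
width: 0.0676
```

>>> move_arm:
  increments:
    - [[0.55, 0, 0, -0.1, 0, 0, 0], [0.55, 0, 0, -0.3, 0, 0, 0], [0.55, 0, 0, -0.6, 0, 0, 0], [0.55, 0, 0, -0.9, 0, 0, 0], [0.55, 0, 0, -1, 0, 0, 0], [0.55, 0, 0, -1, 0, 0, 0]]

```text
time: 20.62
tool_pos: [0.4248, -0.1879, 0.3154]
ee_rot: [-3.138, 0.006, 3.141]
wrist_force: [-0.5, 0.9, -2.9]
width: 0.0675
```

```bash
python3 snap.py scene 365 230 120 6 b4
```

```text
[ 0.42421159 -0.18757688  0.31285678] 20.6667
```

View pics/b4.png

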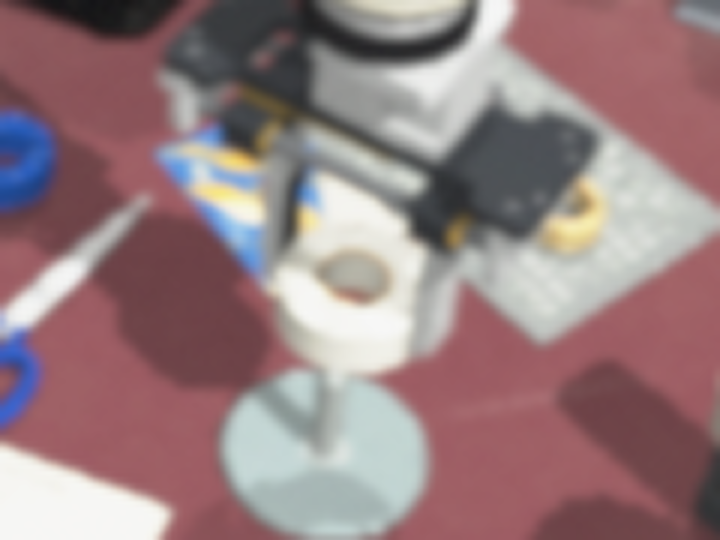

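```bash
python3 -c "
from h import *
np.set_printoptions(precision=4,suppress=True)
print(ray('scene',(305+325/6,185+453/6),.008), ray('scene',(305+356/6,185+275/6),.136))
p=cv2.imread('pics/scene0.png');hsv=cv2.cvtColor(p,cv2.COLOR_BGR2HSV);H,S,V=cv2.split(hsv)
m=((S<60)&(V>150)).astype(np.uint8); m[:185]=0;m[213:]=0;m[:,:252]=0;m[:,288:]=0
cs,_=cv2.findContours(m,0,1);c=max(cs,key=cv2.contourArea);print(cv2.boundingRect(c));W=np.array([ray('scene',q[0],.016)[:2] for q in c],np.float32);print(cv2.minEnclosingCircle(W))
"
```

```text
[ 0.4235 -0.1874  0.008 ] [ 0.43   -0.1883  0.136 ]
(258, 191, 24, 16)
((0.46232351660728455, 0.20389330387115479), 0.04276919364929199)
```

>>> move_arm:
  increments:
    - [[0.55, 0, 0.2, 0, 0, 0, 0], [0.55, -0.1, 0.5, 0, 0, 0, 0], [0.55, -0.1, 0.8, 0, 0, 0, 0], [0.55, -0.1, 1, 0, 0, 0, 0]]

```text
time: 21.0
tool_pos: [0.4333, -0.0855, 0.3089]
ee_rot: [3.138, -0.006, -3.141]
wrist_force: [1.2, 0.8, -2.4]
width: 0.0677
```

>>> move_arm:
  increments:
    - [[0.55, 0, 0.3, 0, 0, 0, 0], [0.55, -0.1, 0.6, 0, 0, 0, 0], [0.55, -0.1, 0.9, 0, 0, 0, 0], [0.55, -0.1, 1, 0, 0, 0, 0]]

```text
time: 21.33
tool_pos: [0.4433, 0.0155, 0.309]
ee_rot: [3.139, -0.006, -3.139]
wrist_force: [-0.4, -0.2, -3.2]
width: 0.0681
```

>>> move_arm:
  increments:
    - [[0.55, 0, 0.3, 0, 0, 0, 0], [0.55, -0.1, 0.6, 0, 0, 0, 0], [0.55, -0.1, 0.9, 0, 0, 0, 0], [0.55, -0.1, 1, 0, 0, 0, 0]]

```text
time: 21.67
tool_pos: [0.4536, 0.115, 0.3096]
ee_rot: [3.14, -0.005, -3.139]
wrist_force: [0.5, 0.0, -2.2]
width: 0.0677
```

>>> move_arm:
  increments:
    - [[0.55, 0, 0.3, 0, 0, 0, 0], [0.55, -0.07, 0.6, 0, 0, 0, 0], [0.55, -0.07, 0.8, 0, 0, 0, 0], [0.55, -0.07, 0.89, 0, 0, 0, 0], [0.55, -0.07, 0.89, 0, 0, 0, 0], [0.55, -0.07, 0.89, 0, 0, 0, 0]]

```text
time: 22.17
tool_pos: [0.461, 0.2008, 0.3109]
ee_rot: [-3.139, -0.002, 3.142]
wrist_force: [-0.1, -0.8, -2.3]
width: 0.0677
```

```bash
python3 snap.py scene 270 180 120 6 b5
```

```text
[0.46112185 0.20038292 0.31120477] 22.2167
```

View pics/b5.png

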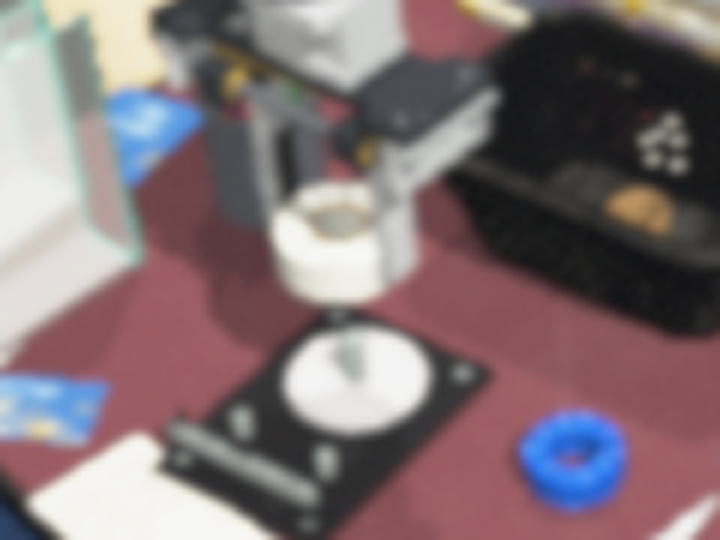

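```bash
python3 -c "
from h import *
np.set_printoptions(precision=4,suppress=True)
print(ray('scene',(210+343/6,135+218/6),.134), ray('scene',(210+357/6,135+381/6),.016),ray('scene',(210+348/6,135+340/6),.05))
W=cloud('scene',np.load('pics/b5.npz')['d'])
w=W[160:187,252:280].reshape(-1,3);w=w[(w[:,2]>.128)&(w[:,2]<.140)];print(len(w),w.min(0),w.max(0),w.mean(0))
"
```

```text
[0.4654 0.2005 0.134 ] [0.4604 0.2005 0.016 ] [0.4577 0.2007 0.05  ]
212 [0.4238 0.1537 0.128 ] [0.4894 0.2466 0.1393] [0.4517 0.2006 0.1345]
```

The core is visible lying in the basket at about (640,208) in the zoom; the roll (bore (343,218)) hangs above the spindle (348,340). I descend with a 2 mm x correction.

>>> move_arm:
  increments:
    - [[0.55, 0.02, 0, 0.2, 0, 0, 0], [0.55, 0.02, 0, 0.4, 0, 0, 0], [0.55, 0.02, 0, 0.5, 0, 0, 0], [0.55, 0.02, 0, 0.5, 0, 0, 0], [0.55, 0.02, 0, 0.5, 0, 0, 0]]

```text
time: 22.63
tool_pos: [0.4592, 0.2006, 0.2618]
ee_rot: [-3.141, -0.001, 3.14]
wrist_force: [0.3, -0.3, -2.9]
width: 0.0671
```

>>> move_arm:
  increments:
    - [[0.55, 0, 0, 0.06, 0, 0, 0], [0.55, 0, 0, 0.12, 0, 0, 0], [0.55, 0, 0, 0.18, 0, 0, 0], [0.55, 0, 0, 0.18, 0, 0, 0]]

```text
time: 22.97
tool_pos: [0.4589, 0.2014, 0.243]
ee_rot: [-3.141, -0.002, 3.141]
wrist_force: [-0.4, -0.7, -3.7]
width: 0.0678
```

```bash
python3 snap.py scene 270 190 120 6 b6
```

```text
[0.45895031 0.20147984 0.24341893] 23.0167
```

View pics/b6.png

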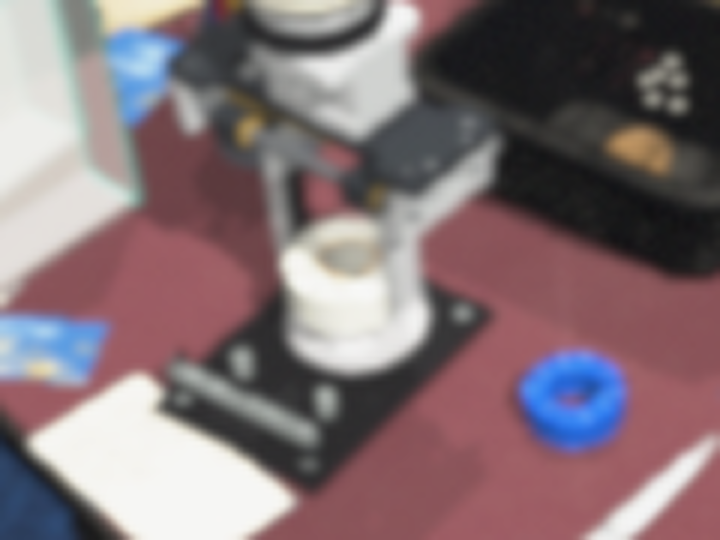

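>>> move_arm:
  increments:
    - [[0.55, 0, 0, 0.06, 0, 0, 0], [0.55, 0, 0, 0.12, 0, 0, 0], [0.55, 0, 0, 0.18, 0, 0, 0], [0.55, 0, 0, 0.22, 0, 0, 0], [0.55, 0, 0, 0.22, 0, 0, 0], [0.55, 0, 0, 0.22, 0, 0, 0]]

```text
time: 23.52
tool_pos: [0.4592, 0.2015, 0.2218]
ee_rot: [-3.141, -0.001, 3.141]
wrist_force: [0.2, -0.2, -2.3]
width: 0.0678
```

>>> move_arm:
  increments:
    - [[0.9, 0, 0, 0, 0, 0, 0], [0.9, 0, 0, 0, 0, 0, 0], [0.9, 0, 0, 0, 0, 0, 0], [0.9, 0, 0, 0, 0, 0, 0], [0.9, 0, 0, 0, 0, 0, 0], [0.9, 0, 0, 0, 0, 0, 0]]

```text
time: 24.02
tool_pos: [0.4594, 0.2016, 0.2225]
ee_rot: [3.141, 0.001, 3.141]
wrist_force: [0.8, 0.3, 0.0]
width: 0.0846
```

>>> move_arm:
  increments:
    - [[0.9, 0, 0, -0.1, 0, 0, 0], [0.9, 0, 0, -0.4, 0, 0, 0], [0.9, 0, 0, -0.8, 0, 0, 0], [0.9, 0, 0, -1, 0, 0, 0], [0.9, 0, 0, -1, 0, 0, 0]]

```text
time: 24.43
tool_pos: [0.4605, 0.202, 0.3295]
ee_rot: [3.138, 0.012, 3.141]
wrist_force: [0.2, 0.5, 0.3]
width: 0.0847
```

>>> move_arm:
  increments:
    - [[0.8, -0.2, -0.3, 0, 0, 0, 0], [0.8, -0.4, -0.6, 0, 0, 0, 0], [0.8, -0.6, -0.9, 0, 0, 0, 0], [0.8, -0.7, -1, 0, 0, 0, 0]]

```text
time: 24.77
tool_pos: [0.5305, 0.0984, 0.3218]
ee_rot: [-3.14, 0.0, 3.138]
wrist_force: [0.1, 0.7, 0.8]
width: 0.075
```

```bash
python3 snap.py scene 270 190 120 6 b7;  python3 snap.py top 290 180 240 3 b8
```

```text
[0.53132367 0.09811108 0.32154956] 24.8167
[0.53016699 0.09983043 0.32148225] 24.8667
```

View pics/b7.png

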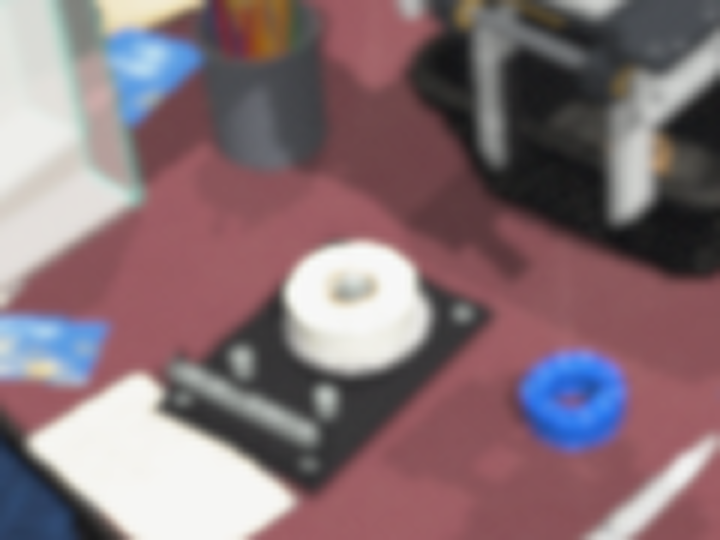

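View pics/b8.png

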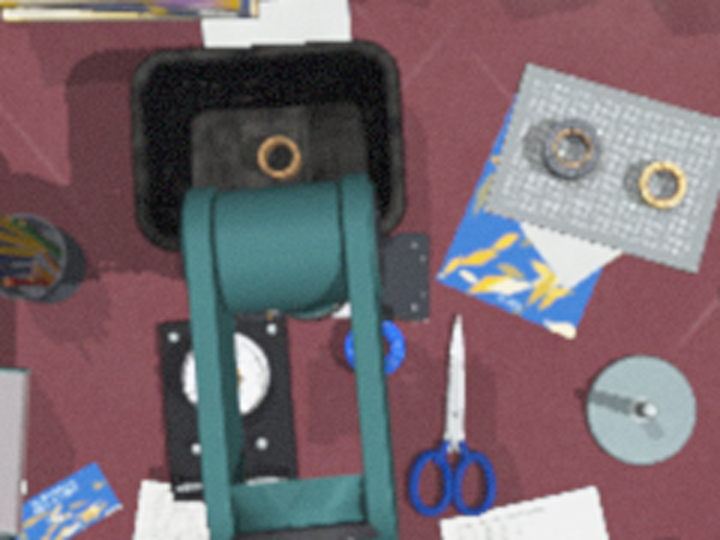

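```bash
python3 -c "
from h import *
np.set_printoptions(precision=4,suppress=True)
W=cloud('scene',np.load('pics/b7.npz')['d'])
ww=W[175:215,255:285].reshape(-1,3)
w=ww[(ww[:,2]>.038)&(ww[:,2]<.05)];print(len(w),w.min(0),w.max(0),w.mean(0))
A=np.c_[w[:,:2],np.ones(len(w))];s=np.linalg.lstsq(A,w[:,2],rcond=None)[0];print('slopes',s,s@[.46,.2,1])
print(ray('scene',(210+352/6,145+287/6),.044))
print('mid',ray('top',(170+572/3,90+149/3),.025),'small',ray('top',(170+662/3,90+185/3),.021),'foot',ray('top',(170+641/3,90+410/3),.008))
W=cloud('top',np.load('pics/b8.npz')['d'])
for b in ((350,130,372,150),(380,142,402,162)):
  w=W[b[1]:b[3],b[0]:b[2]].reshape(-1,3);w=w[w[:,2]>.013];print(w.min(0),w.max(0),w.mean(0),np.median(w[:,2]))
"
```

```text
235 [0.3627 0.1656 0.0382] [0.492  0.2366 0.0499] [0.4544 0.1998 0.0446]
slopes [0.0183 0.0158 0.0331] 0.04467252844549087
[0.4592 0.1998 0.044 ]
mid [ 0.6679 -0.1259  0.025 ] small [ 0.6336 -0.21    0.021 ] foot [ 0.4236 -0.1879  0.008 ]
[ 0.6432 -0.1494  0.0131] [ 0.6958 -0.096   0.0363] [ 0.67   -0.1231  0.0247] 0.025060093790823457
[ 0.6142 -0.2278  0.0131] [ 0.6585 -0.1862  0.0302] [ 0.6365 -0.2079  0.0208] 0.020777939975685167
```

The big roll sits on the platter, top at z 0.0447 (0.044 expected) and flat within noise. The core is in the basket ((279,157) in the top zoom), and the mat rolls are at (572,149) and (662,185). Now the grey roll goes back.

>>> move_arm:
  increments:
    - [[0.8, -0.2, -0.3, 0, 0, 0, 0], [0.8, -0.4, -0.6, 0, 0, 0, 0], [0.8, -0.6, -0.9, 0, 0, 0, 0], [0.8, -0.7, -1, 0, 0, 0, 0]]

```text
time: 25.2
tool_pos: [0.6, -0.0003, 0.3216]
ee_rot: [-3.141, -0.0, 3.14]
wrist_force: [0.5, 1.1, -0.8]
width: 0.0752
```

>>> move_arm:
  increments:
    - [[0.8, -0.2, -0.3, 0, 0, 0, 0], [0.8, -0.4, -0.6, 0, 0, 0, 0], [0.8, -0.6, -0.9, 0, 0, 0, 0], [0.8, -0.68, -1, 0, 0, 0, 0], [0.8, -0.68, -1, 0, 0, 0, 0]]

```text
time: 25.62
tool_pos: [0.668, -0.0997, 0.3208]
ee_rot: [3.141, -0.001, 3.139]
wrist_force: [-0.3, 0.2, -0.6]
width: 0.0753
```

>>> move_arm:
  increments:
    - [[0.8, 0, -0.22, 0.1, 0, 0, 0], [0.8, 0, -0.22, 0.4, 0, 0, 0], [0.8, 0, -0.22, 0.65, 0, 0, 0], [0.8, 0, -0.22, 0.8, 0, 0, 0], [0.8, 0, -0.22, 0.8, 0, 0, 0], [0.8, 0, -0.22, 0.8, 0, 0, 0]]

```text
time: 26.12
tool_pos: [0.6664, -0.1184, 0.2411]
ee_rot: [3.14, -0.003, -3.14]
wrist_force: [-0.2, -0.1, 0.0]
width: 0.0754
```

>>> move_arm:
  increments:
    - [[0.8, -0.01, -0.055, 0.1, 0, 0, 0], [0.8, -0.01, -0.055, 0.2, 0, 0, 0], [0.8, -0.01, -0.055, 0.3, 0, 0, 0], [0.8, -0.01, -0.055, 0.34, 0, 0, 0], [0.8, -0.01, -0.055, 0.34, 0, 0, 0], [0.8, -0.01, -0.055, 0.34, 0, 0, 0]]

```text
time: 26.62
tool_pos: [0.668, -0.126, 0.2076]
ee_rot: [3.141, -0.001, 3.141]
wrist_force: [-0.5, 0.7, 1.0]
width: 0.0755
```

>>> move_arm:
  increments:
    - [[0.5, 0, 0, 0, 0, 0, 0], [0.5, 0, 0, 0, 0, 0, 0], [0.4, 0, 0, 0, 0, 0, 0], [0.4, 0, 0, 0, 0, 0, 0], [0.4, 0, 0, 0, 0, 0, 0], [0.4, 0, 0, 0, 0, 0, 0], [0.4, 0, 0, 0, 0, 0, 0]]

```text
time: 27.2
tool_pos: [0.6683, -0.1258, 0.2088]
ee_rot: [3.141, 0.001, 3.141]
wrist_force: [0.1, 1.3, 3.4]
width: 0.053
```

>>> move_arm:
  increments:
    - [[0.4, 0, 0, -0.1, 0, 0, 0], [0.4, 0, 0, -0.3, 0, 0, 0], [0.4, 0, 0, -0.6, 0, 0, 0], [0.4, 0, 0, -0.9, 0, 0, 0], [0.4, 0, 0, -1, 0, 0, 0], [0.4, 0, 0, -1, 0, 0, 0]]

```text
time: 27.7
tool_pos: [0.6688, -0.1265, 0.3129]
ee_rot: [-3.139, 0.008, 3.141]
wrist_force: [0.2, 1.1, -1.0]
width: 0.0532
```

```bash
python3 snap.py scene 375 205 120 6 c1
```

```text
[ 0.6682868  -0.12635851  0.30970538] 27.75
```

View pics/c1.png

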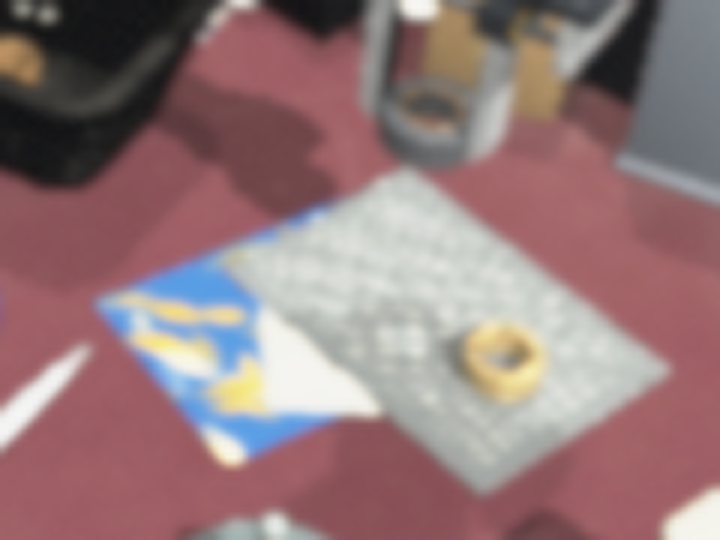

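Grey roll is held level, about (440,110) in the zoom; the brown one stays on the mat. Back to the post.

>>> move_arm:
  increments:
    - [[0.4, 0.2, -0.05, 0, 0, 0, 0], [0.4, 0.5, -0.12, 0, 0, 0, 0], [0.4, 0.8, -0.2, 0, 0, 0, 0], [0.4, 1, -0.25, 0, 0, 0, 0]]

```text
time: 28.08
tool_pos: [0.5654, -0.1512, 0.3042]
ee_rot: [3.14, -0.007, 3.141]
wrist_force: [0.5, -0.8, -0.7]
width: 0.0536
```

>>> move_arm:
  increments:
    - [[0.4, 0.3, -0.07, 0, 0, 0, 0], [0.4, 0.6, -0.15, 0, 0, 0, 0], [0.4, 0.9, -0.22, 0, 0, 0, 0], [0.4, 1, -0.25, 0, 0, 0, 0]]

```text
time: 28.42
tool_pos: [0.4645, -0.1761, 0.3047]
ee_rot: [3.139, -0.008, 3.14]
wrist_force: [-1.1, -0.9, -0.8]
width: 0.0531
```

>>> move_arm:
  increments:
    - [[0.4, 0.3, -0.07, 0, 0, 0, 0], [0.4, 0.44, -0.11, 0, 0, 0, 0], [0.4, 0.44, -0.11, 0, 0, 0, 0], [0.4, 0.44, -0.11, 0, 0, 0, 0]]

```text
time: 28.75
tool_pos: [0.4239, -0.187, 0.3067]
ee_rot: [3.14, -0.001, 3.14]
wrist_force: [0.4, -0.4, -1.4]
width: 0.0531
```

```bash
python3 snap.py scene 365 230 120 6 c2
```

```text
[ 0.42443282 -0.18688457  0.30703896] 28.8
```

View pics/c2.png

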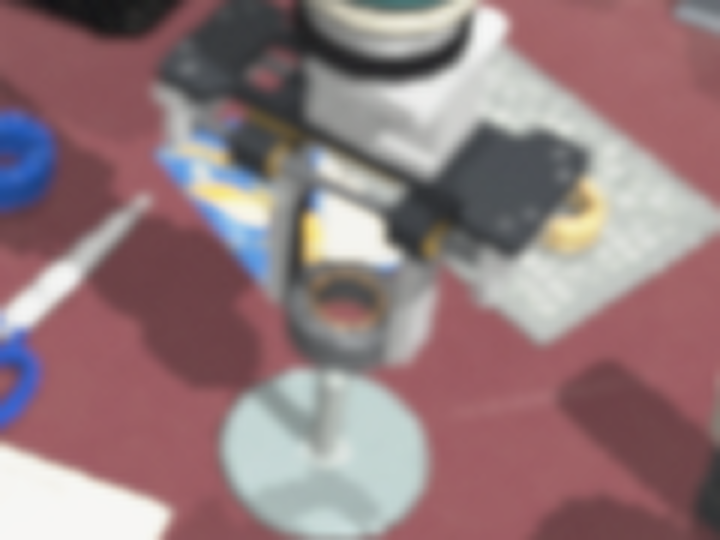

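```bash
python3 -c "
from h import *
np.set_printoptions(precision=4,suppress=True)
print(ray('scene',(305+345/6,185+301/6),.123),ray('scene',(305+328/6,185+452/6),.008))"
```

```text
[ 0.4239 -0.1874  0.123 ] [ 0.4249 -0.1883  0.008 ]
```

>>> move_arm:
  increments:
    - [[0.4, 0, 0, 0.1, 0, 0, 0], [0.4, 0, 0, 0.25, 0, 0, 0], [0.4, 0, 0, 0.4, 0, 0, 0], [0.4, 0, 0, 0.4, 0, 0, 0], [0.4, 0, 0, 0.4, 0, 0, 0]]

```text
time: 29.22
tool_pos: [0.4244, -0.1865, 0.2665]
ee_rot: [3.14, -0.003, -3.141]
wrist_force: [-0.7, 0.2, -1.4]
width: 0.0535
```

>>> move_arm:
  increments:
    - [[0.4, 0, 0, 0.15, 0, 0, 0], [0.4, 0, 0, 0.3, 0, 0, 0], [0.4, 0, 0, 0.4, 0, 0, 0], [0.4, 0, 0, 0.47, 0, 0, 0], [0.4, 0, 0, 0.52, 0, 0, 0], [0.4, 0, 0, 0.52, 0, 0, 0], [0.4, 0, 0, 0.52, 0, 0, 0]]

```text
time: 29.8
tool_pos: [0.4243, -0.187, 0.2165]
ee_rot: [-3.141, 0.0, 3.141]
wrist_force: [1.1, -0.2, -0.6]
width: 0.0531
```

>>> move_arm:
  increments:
    - [[0.8, 0, 0, 0, 0, 0, 0], [0.8, 0, 0, 0, 0, 0, 0], [0.8, 0, 0, 0, 0, 0, 0], [0.8, 0, 0, 0, 0, 0, 0], [0.8, 0, 0, 0, 0, 0, 0], [0.8, 0, 0, 0, 0, 0, 0]]

```text
time: 30.3
tool_pos: [0.4242, -0.187, 0.2164]
ee_rot: [-3.141, 0.001, 3.141]
wrist_force: [-0.8, 0.6, -0.0]
width: 0.0753
```

>>> move_arm:
  increments:
    - [[0.8, 0, 0, -0.1, 0, 0, 0], [0.8, 0, 0, -0.4, 0, 0, 0], [0.8, 0, 0, -0.8, 0, 0, 0], [0.8, 0, 0, -1, 0, 0, 0], [0.8, 0, 0, -1, 0, 0, 0]]

```text
time: 30.72
tool_pos: [0.4254, -0.1877, 0.3231]
ee_rot: [-3.135, 0.011, 3.141]
wrist_force: [0.5, -0.3, -0.1]
width: 0.0752
```

```bash
python3 snap.py scene 365 235 120 6 c3
```

```text
[ 0.42478849 -0.1873595   0.32010637] 30.7667
```

View pics/c3.png

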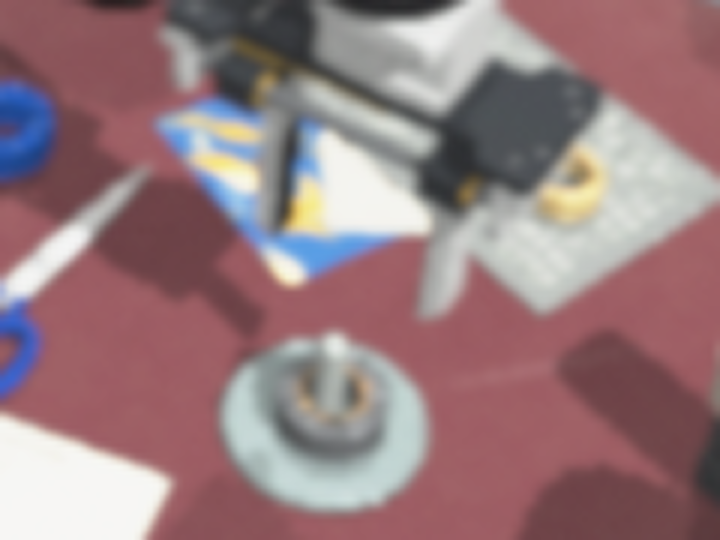

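Grey roll lies flat on the foot around the spindle, about (330,405). Now the brown roll.

>>> move_arm:
  increments:
    - [[0.7, -0.3, -0.05, 0, 0, 0, 0], [0.7, -0.6, -0.1, 0, 0, 0, 0], [0.7, -0.9, -0.1, 0, 0, 0, 0], [0.7, -1, -0.1, 0, 0, 0, 0]]

```text
time: 31.1
tool_pos: [0.5262, -0.1969, 0.3141]
ee_rot: [3.14, -0.001, -3.141]
wrist_force: [-0.9, 0.4, -0.4]
width: 0.066
```

>>> move_arm:
  increments:
    - [[0.7, -0.3, -0.05, 0, 0, 0, 0], [0.7, -0.6, -0.1, 0.2, 0, 0, 0], [0.7, -0.9, -0.1, 0.4, 0, 0, 0], [0.7, -1, -0.1, 0.6, 0, 0, 0], [0.7, -1, -0.1, 0.6, 0, 0, 0], [0.7, -1, -0.1, 0.6, 0, 0, 0]]

```text
time: 31.6
tool_pos: [0.6232, -0.2066, 0.2529]
ee_rot: [3.139, -0.007, -3.141]
wrist_force: [0.8, 0.3, 0.8]
width: 0.0659
```

>>> move_arm:
  increments:
    - [[0.7, -0.13, -0.01, 0.1, 0, 0, 0], [0.7, -0.13, -0.01, 0.2, 0, 0, 0], [0.7, -0.13, -0.01, 0.2, 0, 0, 0], [0.7, -0.13, -0.01, 0.2, 0, 0, 0]]

```text
time: 31.93
tool_pos: [0.636, -0.208, 0.2362]
ee_rot: [3.141, -0.002, 3.141]
wrist_force: [0.0, -0.7, -0.3]
width: 0.0657
```

>>> move_arm:
  increments:
    - [[0.7, -0.01, 0, 0.1, 0, 0, 0], [0.7, -0.01, 0, 0.2, 0, 0, 0], [0.7, -0.01, 0, 0.28, 0, 0, 0], [0.7, -0.01, 0, 0.3, 0, 0, 0], [0.7, -0.01, 0, 0.3, 0, 0, 0]]

```text
time: 32.35
tool_pos: [0.6375, -0.2078, 0.2043]
ee_rot: [3.14, -0.003, 3.141]
wrist_force: [0.1, 0.6, -0.5]
width: 0.0658
```

>>> move_arm:
  increments:
    - [[0.4, 0, 0, 0, 0, 0, 0], [0.4, 0, 0, 0, 0, 0, 0], [0.3, 0, 0, 0, 0, 0, 0], [0.3, 0, 0, 0, 0, 0, 0], [0.3, 0, 0, 0, 0, 0, 0], [0.3, 0, 0, 0, 0, 0, 0], [0.3, 0, 0, 0, 0, 0, 0]]

```text
time: 32.93
tool_pos: [0.6383, -0.2081, 0.2068]
ee_rot: [-3.141, 0.001, 3.141]
wrist_force: [-1.1, 0.4, 1.7]
width: 0.0404
```

>>> move_arm:
  increments:
    - [[0.3, 0, 0, -0.1, 0, 0, 0], [0.3, 0, 0, -0.3, 0, 0, 0], [0.3, 0, 0, -0.6, 0, 0, 0], [0.3, 0, 0, -0.9, 0, 0, 0], [0.3, 0, 0, -1, 0, 0, 0], [0.3, 0, 0, -1, 0, 0, 0]]

```text
time: 33.43
tool_pos: [0.6388, -0.2083, 0.3112]
ee_rot: [-3.138, 0.008, 3.141]
wrist_force: [0.8, 0.0, -0.7]
width: 0.0405
```

>>> move_arm:
  increments:
    - [[0.3, 0.2, 0.03, -0.1, 0, 0, 0], [0.3, 0.5, 0.06, -0.1, 0, 0, 0], [0.3, 0.8, 0.1, -0.1, 0, 0, 0], [0.3, 1, 0.1, -0.1, 0, 0, 0]]

```text
time: 33.77
tool_pos: [0.5358, -0.1972, 0.3134]
ee_rot: [3.139, -0.005, 3.142]
wrist_force: [1.1, 0.3, -0.6]
width: 0.0404
```

>>> move_arm:
  increments:
    - [[0.3, 0.3, 0.03, 0, 0, 0, 0], [0.3, 0.6, 0.06, 0, 0, 0, 0], [0.3, 0.9, 0.1, 0, 0, 0, 0], [0.3, 1, 0.1, 0, 0, 0, 0], [0.3, 1, 0.1, 0, 0, 0, 0], [0.3, 1, 0.1, 0, 0, 0, 0]]

```text
time: 34.27
tool_pos: [0.4382, -0.1881, 0.3153]
ee_rot: [3.141, 0.0, 3.141]
wrist_force: [1.1, -1.6, 0.4]
width: 0.0405
```

```bash
python3 snap.py scene 365 230 120 6 c4
```

```text
[ 0.43878775 -0.18816956  0.31561429] 34.3167
```

View pics/c4.png

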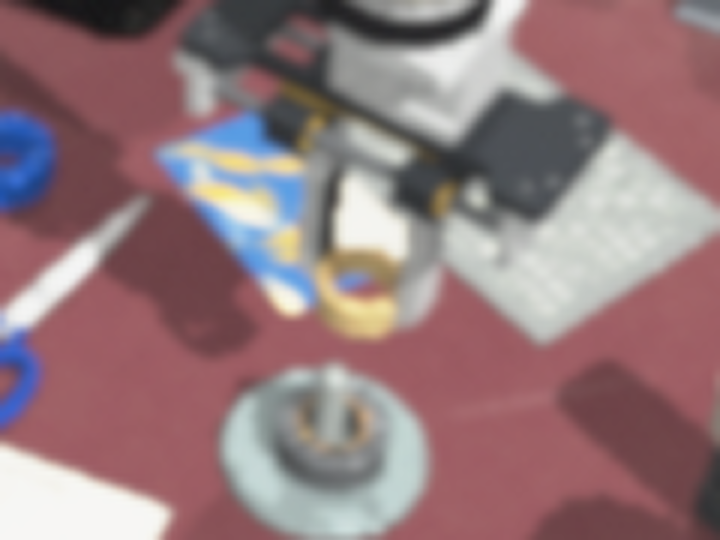

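```bash
python3 -c "
from h import *
np.set_printoptions(precision=4,suppress=True)
print(ray('scene',(305+361/6,185+274/6),.130),ray('scene',(305+332/6,185+423/6),.030))"
```

```text
[ 0.4368 -0.1875  0.13  ] [ 0.426  -0.1879  0.03  ]
```

>>> move_arm:
  increments:
    - [[0.3, 0.1, 0, 0, 0, 0, 0], [0.3, 0.15, 0.01, 0, 0, 0, 0], [0.3, 0.15, 0.01, 0, 0, 0, 0], [0.3, 0.15, 0.01, 0.1, 0, 0, 0], [0.3, 0.15, 0.01, 0.25, 0, 0, 0], [0.3, 0.15, 0.01, 0.35, 0, 0, 0], [0.3, 0.15, 0.01, 0.35, 0, 0, 0], [0.3, 0.15, 0.01, 0.35, 0, 0, 0]]

```text
time: 34.98
tool_pos: [0.423, -0.1868, 0.28]
ee_rot: [3.14, -0.002, 3.141]
wrist_force: [-0.0, -0.4, -0.3]
width: 0.0405
```

```bash
python3 snap.py scene 365 235 120 6 c5
```

```text
[ 0.42322983 -0.18698043  0.28094176] 35.0333
```

View pics/c5.png

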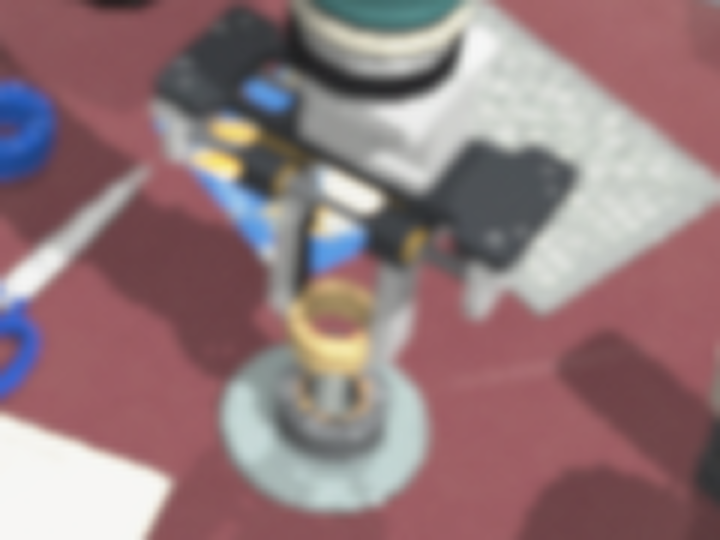

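The brown roll (bore about (333,310)) is centred above the spindle and grey roll. Lower it and release.

>>> move_arm:
  increments:
    - [[0.3, -0.02, 0, 0.1, 0, 0, 0], [0.3, -0.02, 0, 0.2, 0, 0, 0], [0.3, -0.02, 0, 0.3, 0, 0, 0], [0.3, -0.02, 0, 0.4, 0, 0, 0], [0.3, -0.02, 0, 0.46, 0, 0, 0], [0.3, -0.02, 0, 0.46, 0, 0, 0], [0.3, -0.02, 0, 0.46, 0, 0, 0]]

```text
time: 35.62
tool_pos: [0.425, -0.1869, 0.2345]
ee_rot: [3.141, -0.001, 3.141]
wrist_force: [0.8, 0.4, -0.8]
width: 0.0405
```

>>> move_arm:
  increments:
    - [[0.65, 0, 0, 0, 0, 0, 0], [0.65, 0, 0, 0, 0, 0, 0], [0.65, 0, 0, 0, 0, 0, 0], [0.65, 0, 0, 0, 0, 0, 0], [0.65, 0, 0, 0, 0, 0, 0], [0.65, 0, 0, 0, 0, 0, 0]]

```text
time: 36.12
tool_pos: [0.4251, -0.187, 0.2353]
ee_rot: [-3.142, 0.0, 3.141]
wrist_force: [0.5, -0.1, 0.4]
width: 0.061
```

>>> move_arm:
  increments:
    - [[0.65, 0, 0, -0.1, 0, 0, 0], [0.65, 0, 0, -0.4, 0, 0, 0], [0.65, 0, 0, -0.8, 0, 0, 0], [0.65, 0, 0, -1, 0, 0, 0], [0.65, 0, 0, -1, 0, 0, 0]]

```text
time: 36.53
tool_pos: [0.4262, -0.1876, 0.3422]
ee_rot: [-3.135, 0.011, 3.141]
wrist_force: [0.1, 0.3, -0.5]
width: 0.0609
```

>>> move_arm:
  increments:
    - [[0.65, -0.2, 0.3, 0, 0, 0, 0], [0.65, -0.4, 0.6, 0, 0, 0, 0], [0.65, -0.6, 0.9, 0, 0, 0, 0], [0.65, -0.7, 1, 0, 0, 0, 0]]

```text
time: 36.87
tool_pos: [0.4961, -0.084, 0.3348]
ee_rot: [3.139, 0.0, -3.139]
wrist_force: [0.9, 0.2, 1.5]
width: 0.0607
```

>>> move_arm:
  increments:
    - [[0.65, -0.1, 0.3, 0, 0, 0, 0], [0.65, -0.2, 0.6, 0, 0, 0, 0], [0.65, -0.2, 0.9, 0, 0, 0, 0], [0.65, -0.2, 1, 0, 0, 0, 0], [0.65, -0.2, 1, 0, 0, 0, 0], [0.65, -0.2, 1, 0, 0, 0, 0]]

```text
time: 37.37
tool_pos: [0.515, 0.0129, 0.3348]
ee_rot: [-3.141, -0.001, -3.141]
wrist_force: [-0.5, -0.6, -0.4]
width: 0.0613
```

```bash
python3 snap.py scene 330 220 240 3 c6;python3 snap.py top 330 190 240 3 c7; python3 -c "
from h import *
np.set_printoptions(precision=4,suppress=True)
W=cloud('top',np.load('pics/c7.npz')['d'])
w=W[205:248,362:408].reshape(-1,3)
for a,b in ((.025,.04),(.041,.06)):
  q=w[(w[:,2]>a)&(w[:,2]<b)];print(len(q),q.min(0),q.max(0),q.mean(0),np.median(q[:,2]))
W=cloud('scene',np.load('pics/c6.npz')['d'])
q=W[175:215,255:285].reshape(-1,3);q=q[(q[:,2]>.038)&(q[:,2]<.05)&(q[:,0]>.42)];print('big',len(q),q.mean(0),np.median(q[:,2]))
"
```

```text
[0.51499884 0.01222846 0.33495202] 37.4167
[0.51504575 0.01188167 0.33504848] 37.4667
125 [ 0.4005 -0.2144  0.0255] [ 0.4531 -0.1609  0.0399] [ 0.4315 -0.1862  0.0308] 0.030565048215502214
120 [ 0.4035 -0.2087  0.0411] [ 0.4446 -0.1674  0.0595] [ 0.424  -0.1873  0.048 ] 0.047982242815009644
big 229 [0.456  0.2006 0.0445] 0.044684367284588127
```

View pics/c6.png

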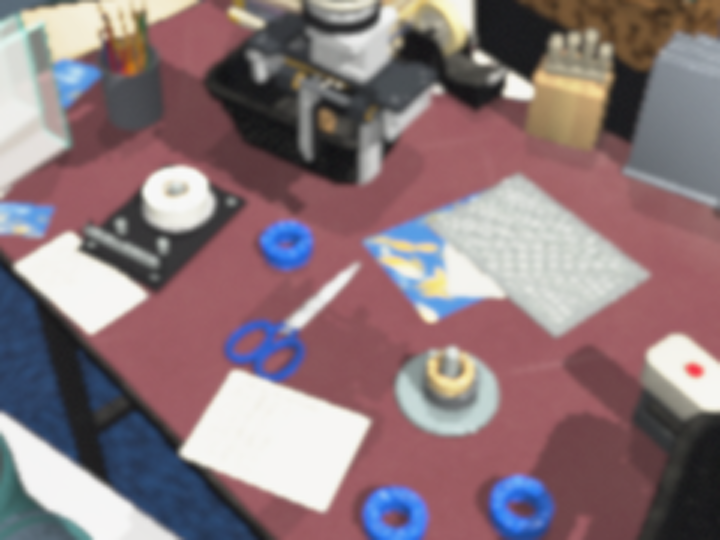

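View pics/c7_full.png

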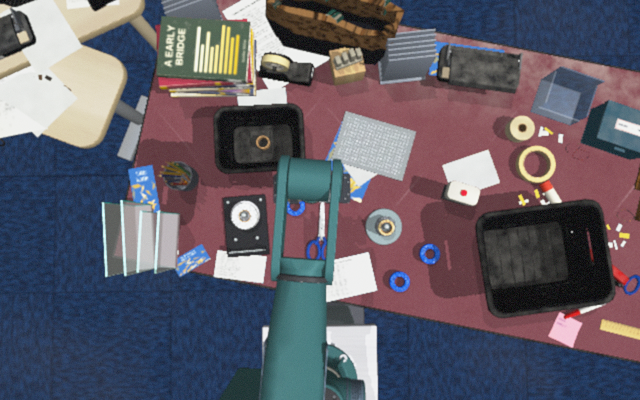

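The final views show the core in the basket (263,142) and the big roll on the feeder platter (244,214). The grey and brown rolls are stacked on the post (384,227), with tops at z 0.0306 and 0.048 against 0.030 and 0.048 expected. The cup and stamp have not moved. Handing in.

```bash
python3 -c "
from bench import robot
print(robot.close_job())"
```

```text
the job is handed in; nothing more can be done
None
```

The whole task is done as asked, and I handed it in at about 37.5 s of the 128 s allowed.

I put the bare core in the black basket and laid the brown and grey rolls flat, side by side, on the cutting mat. I then loaded the widest roll onto the feeder, and put the grey roll and then the brown roll back on the post.

My last checks, from both cameras with the arm clear:

| Check | Measured | Expected |
|---|---|---|
| Widest roll on the feeder, height of its top | 44.7 mm | 44 mm |
| Grey roll on the post, height of its top | 30.6 mm | 30 mm |
| Brown roll on top of it, height of its top | 48.0 mm | 48 mm |

- **Basket, cup and stamp:** the core is visible on the basket floor. By eye, the pencil cup and date stamp stand where they were at the start.
- **Forces:** the wrist force readings stayed below about 5 N at the end of every move.
- **What disagreed:** the gripper closed to 2.5–3.5 mm less than the stated diameters of the three rolls. The pictures showed each roll held level and centred, so I took this as give in the pads. The two cameras also differed by 2–5 mm on some roll positions, and the loose bores absorbed that.

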